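Re-divide the florist's parts tray, load it and lock the dividers

ROBOT

A 6-joint arm with a two-finger parallel gripper is mounted at the origin on the work surface. World frame = base frame: x ahead of the robot, y to its left, z up, the work surface at z = 0. Lengths are in m, angles in rad, forces in N, time in s.
With the tool pointing down it reaches from about 0.425 to 0.95 m from the base axis. Payload 3.5 kg.
Tool frame: the origin (TCP) lies on the centre line of the jaws, within the pads' length; the fingertips stand 11 mm ahead of it and the grasp point (between the pads) lies 8 mm behind it; x points along the fingers, y is the direction in which the jaws open and shut, and the axes are right-handed (so a half turn about x gives the same grasp; the last joint's range is limited). The gripper opens to 85 mm and grips with 20 to 120 N. Pads are 22 mm wide; open, the fingers measure 114 mm over their backs; the gripper's body (76 mm by 85 mm) begins 54 mm behind the grasp point. The pads swing forward as they close: fully open they stand 13 mm farther back than shut.
Start: joints at [1.015, 0.286, 1.577, -0, 1.279, -0.15], TCP at [0.266, 0.62, 0.242] pointing down, gripper open.
Joint ranges: [-2.77, 2.77], [-0.9, 2.22], [0.21, 2.48], [-1.53, 4.67], [0.24, 2.81], [-2.84, 2.84]. Speed limits (rad/s): [2.79, 2.79, 3.14, 3.14, 3.14, 3.14].

INTERFACE

Orientations are given as a unit quaternion [x, y, z, w].
In Python, from plant import ctrl gives the robot as it stands. The module is installed in compiled form; this text tells all that it offers.
- The arm moves only by the tool drive_tool, never from a script. Its argument "series" is a list of rows, each a list of 2 entries, a list of its own where there are three numbers: the shift along the tool's x, y, z in units of 50 mm (1.0 is 50 mm), then the turn, a rotation vector about the tool's x, y, z in degrees. A call has 1 to 5 rows; each row shifts and turns the pose as measured when the row begins, along the tool's axes as they then stand; what a row does not reach is not made up. A row lasts 1/10 s, in which the tool goes at most 50 mm and 8.59 degrees, less where a joint would pass 70% of its speed; a pose out of reach is approached as far as the arm can. A call is refused whole if a number of a shift passes 1 or a number of a turn 8.59, either way. A call with a gripper value outside its range is refused whole. "grip" is the gripper's target within -1 to 1 (fully open at 1, half-way at 0, shut at -1), set as the call begins (left out, the last holds). The fingers move at their own pace and stop on an object; "newtons" is the grip in N (left out, the last holds). Time passes only in rows, so rows that do not move let the fingers close. It gives the time, the measured TCP pose, the force and the opening at its end, in the units of the state.
- ctrl.get_state(): the state, without advancing time (a new reading comes with each control period).
- ctrl.read_camera(name): name is "scene" or "top" or "wrist"; returns a dict with "img" (480x640x3 uint8, red, green, blue), "camera_matrix" (3x3 intrinsics, pixels), "k1" (the pictures are not rectified: a ray, as slopes to the right and down, at radius r is drawn at 1 + k1 r^2 times it, then the intrinsics apply), "R" (3x3) and "t" (3): a world point X has camera coordinates R X + t. Camera axes: x right, y down, z forward; pixel columns grow to the right and rows downward; lengths in m; the calibration is good to about 2 mm. A picture is of the moment at which its call begins. There is no depth.
- ctrl.sign_off(): hands the job in, once; it reports no verdict.
The state is a dict: "time": time; "qpos": joint angles; "dq": joint speeds; "joint_efforts": joint torques, N m; "eef_pos": TCP position; "tcp_rot": TCP orientation; "contact_force": force on the tool from outside, world axes, zero at the start; "wrist_torque": the same for the moment, N m; "opening": opening from 0.0 (shut) to 1.0 (fully open).
Only numpy, scipy, OpenCV 4.12 (cv2) and the standard library are available. Lean on these libraries where they do the work, as an engineer would, in place of code of your own. Each camera call takes 0.05 s, during which the arm holds its last target.

TASK

Slide the tray's two dividers so that the right-hand bay takes the long wooden stakes, the middle bay the steel brackets and the left-hand bay the short terracotta pot feet. Put every stake, bracket and pot foot on the table into its bay, each lying flat on the tray's floor and lengthwise along the tray, with each bay left at least as long as its kind of part even if none of that kind is there today. Only once everything is in, turn the lock knob behind the tray until its pointer stands on the broad index mark at its left, and leave everything else on the bench as it is.

Things in the scene. Friction and masses are not known exactly. Their poses are not given: they have to be found in the camera images.
- tray_in (a point): Centre of the inner floor of the grey fixed tray, left of centre, floor 8 mm above the table; x points away from the robot, y along the tray to the robot's left (tray turned up to 7 degrees). Inside 150 (x) x 368 mm (y); walls 8 mm thick, tops 37 mm above the floor. Two dividers cross it: LONG bay at the -y end (robot's right), MIDDLE bay, SHORT bay at +y. Two parts fit side by side in each.
- div_long (a joint): position in m of the right-hand divider; grows towards +y of the tray. Length of the long bay = 0.080 + this value; range 0 to 0.12. It slides with about 3 N of friction and stays where it is left.
- div_short (a joint): position in m of the left-hand divider; grows towards -y of the tray. Length of the short bay = 0.060 + this value; range 0 to 0.075; same friction. Length of the middle bay = 0.208 - div_long - div_short.
- div_long_tab (a point): Grip tab of the right-hand divider (axes as the tray's): aluminium plate 10 mm thick along y, 146 mm wide, 42 mm tall, with a tab 40 mm wide, also 10 mm thick, at the middle of its upper edge; tab top 63 mm above the tray's floor. The point is 52 mm above that floor, mid-thickness; pinch it along y.
- div_short_tab (a point): grip tab of the left-hand divider; same shape and point as the other.
- lock (a joint): Angle in rad of the lock knob; grows clockwise seen from above, range 0 to 2.4. At 0 its white pointer points to the tray's -x (to the robot); on the index mark, the broad black bar on its dial at the tray's +y (robot's left), it reads 1.571. About 0.04 N m of friction; stays where it is left and does not push on the dividers.
- lock_grip (a point): Middle of the lock knob's grip bar, on its upright turning axis, 52 mm above the table. The bar is black, 50 long (own x) x 16 mm wide (own y), flat sides 34 to 64 mm above the table; pointer at its own -x end; own x lies clockwise from the tray's x by the joint angle. Its grey housing (88 x 96 mm, 22 mm tall) is on the tray's far wall.
- stake1_mid (a point): wooden plant stake: square bar 150 long (own x) x 30 wide (own y) x 30 mm tall, lying flat on the table to the robot's right. The point is its very centre, 15 mm above what it lies on. May be absent.
- stake2_mid (a point): wooden plant stake: square bar 150 long (own x) x 30 wide (own y) x 30 mm tall, lying flat on the table to the robot's right. The point is its very centre, 15 mm above what it lies on. May be absent.
- bracket1_mid (a point): steel hanging-basket bracket: U-channel 95 long (own x) x 36 wide over its outsides (own y) x 30 mm tall, side walls 4 mm thick, open side up, standing on the table to the robot's right; grip it across its two side walls. The point is at its centre, 15 mm above what it stands on. May be absent.
- bracket2_mid (a point): steel hanging-basket bracket: U-channel 95 long (own x) x 36 wide over its outsides (own y) x 30 mm tall, side walls 4 mm thick, open side up, standing on the table to the robot's right; grip it across its two side walls. The point is at its centre, 15 mm above what it stands on. May be absent.
- foot1_mid (a point): terracotta pot foot: rounded block with grooved top, 60 long (own x, across the grooves) x 34 wide (own y) x 30 mm tall, on the table to the robot's right. The point is its very centre, 15 mm above what it stands on. May be absent.
- foot2_mid (a point): terracotta pot foot: rounded block with grooved top, 60 long (own x, across the grooves) x 34 wide (own y) x 30 mm tall, on the table to the robot's right. The point is its very centre, 15 mm above what it stands on. May be absent.
- cone: bystander, leave alone: pine cone standing upright, 70 mm across, 88 mm tall, among the parts; origin at its underside or handle
- pot: bystander, leave alone: empty terracotta pot, 90 mm across, 80 mm tall, at the back; origin at its underside or handle
- bowl: bystander, leave alone: white ceramic bowl, 120 mm across, 50 mm tall, left of the tray; origin at its underside or handle
- jar: bystander, leave alone: green glass jar, 64 mm across, 100 mm tall, behind the tray; origin at its underside or handle
- driver: bystander, leave alone: screwdriver lying at the back; origin at its underside or handle
- crate_block: bystander, leave alone: closed cardboard box 110 x 80 x 60 mm behind the tray; origin at its underside or handle
- tin: bystander, leave alone: steel tin, 72 mm across, 90 mm tall, near the robot's right; origin at its underside or handle
Mind the look-alikes: they are no part of the job. Leave any blue or purple look-alike of the part that bears stake2_mid alone. Leave any blue or pink look-alike of the part that bears bracket2_mid alone.

How it is judged:
On the way, in this order (a step that is already met when the one before it is completed fails the run):
1. dividers set and every part present lying in its own bay, before the lock is on its mark (value of joint div_long above 0.0695 m and distance between div_long_tab and div_short_tab above 0.1045 m and z of stake1_mid in the frame of tray_in between 0.008 and 0.023 m and x of stake1_mid in the frame of tray_in between -0.068 and 0.068 m and angle between the x axis of each of stake1_mid, stake2_mid, bracket1_mid, bracket2_mid, foot1_mid, foot2_mid and the y axis of tray_in, either way round below 0.3 rad and y of each of stake1_mid, stake2_mid in the frame of div_long_tab below -0.077 m and y of each of stake1_mid, stake2_mid in the frame of tray_in above -0.112 m and z of stake2_mid in the frame of tray_in between 0.008 and 0.023 m and x of stake2_mid in the frame of tray_in between -0.068 and 0.068 m and z of bracket1_mid in the frame of tray_in between 0.008 and 0.023 m and x of bracket1_mid in the frame of tray_in between -0.068 and 0.068 m and y of each of bracket1_mid, bracket2_mid in the frame of div_long_tab above 0.049 m and y of each of bracket1_mid, bracket2_mid in the frame of div_short_tab below -0.049 m and z of bracket2_mid in the frame of tray_in between 0.008 and 0.023 m and x of bracket2_mid in the frame of tray_in between -0.068 and 0.068 m and z of foot1_mid in the frame of tray_in between 0.008 and 0.023 m and x of foot1_mid in the frame of tray_in between -0.068 and 0.068 m and y of each of foot1_mid, foot2_mid in the frame of div_short_tab above 0.031 m and y of each of foot1_mid, foot2_mid in the frame of tray_in below 0.157 m and z of foot2_mid in the frame of tray_in between 0.008 and 0.023 m and x of foot2_mid in the frame of tray_in between -0.068 and 0.068 m), for 0.2 s.
2. lock knob turned to its index mark (value of joint lock between 1.4508 and 1.6908 rad), for 0.2 s.
At the end, for the whole second after the job is handed in: Bays at least 149.5 (right), 94.5 (middle) and 60 mm (left, its stop) long; every part present in its own bay, wholly between its walls, on the floor (centre 8 to 23 mm above it), within 0.3 rad of the tray's length; lock pointer within 0.12 rad of its mark (all of step 1 and all of step 2); the robot touches nothing.
It fails at once if a bystander is moved more than 50 mm (distance of any of cone, pot, bowl, jar, driver, crate_block, tin from where it was at the start of the episode above 0.05 m).
Of stake1, stake2, bracket1, bracket2, foot1, foot2 only 4 to 6 are there at a start; the rules pass over those that are not, and their reading is None.
At some moment in a run one of stake1, stake2, bracket1, bracket2, foot1, foot2 may be knocked a few centimetres aside while the robot is not near it.
Once in a run the grip may slacken for a moment while it holds something.
It also fails if it takes over 210 s, if anything falls off the work surface, if the arm or the gripper's body presses on something with over 40 N, if the wrist force passes 120 N, or if a joint passes its speed limit or range.

## Working session

There is one attempt and no reset: what is moved stays moved. The work goes in short steps, Python scripts to look and compute and a tool call to move; the robot and the scene stay as the last step left them, time stands still between calls to the robot, and variables do not carry over. Pictures are saved under pics/ and viewed, and the job is handed in when it is done.

Besides the shell and the picture viewer there is one more tool, called after "Call:" by a JSON object that holds its "api" and its "payload", one argument or row to a line. drive_tool: Moves the arm, as the interface text tells. Its arguments: {"type":"object","properties":{"series":{"type":"array"},"grip":{"type":"number"},"newtons":{"type":"number"}},"required":["series"]}

```bash
mkdir -p pics; ls
cat > h.py <<'E'
import numpy as np, cv2
from plant import ctrl
from scipy.spatial.transform import Rotation as R_
def cam(n):
    c=ctrl.read_camera(n); 
    for k in("camera_matrix","R","t"): c[k]=np.array(c[k],float)
    return c
def save(c,f): cv2.imwrite("pics/"+f,cv2.cvtColor(np.asarray(c["img"]),cv2.COLOR_RGB2BGR))
def ray(c,u,v):
    K=c["camera_matrix"]; d=np.array([(u-K[0,2])/K[0,0],(v-K[1,2])/K[1,1]]); s=d.copy()
    for _ in range(30): s=d/(1+c["k1"]*(s@s))
    o=-c["R"].T@c["t"]; return o,c["R"].T@np.array([s[0],s[1],1])
def onz(c,u,v,z):
    o,d=ray(c,u,v); return o+d*(z-o[2])/d[2]
def proj(c,X):
    p=c["R"]@np.asarray(X,float)+c["t"]; s=p[:2]/p[2]; s=s*(1+c["k1"]*(s@s)); K=c["camera_matrix"]
    return np.array([K[0,0]*s[0]+K[0,2],K[1,1]*s[1]+K[1,2]])
E
python3 - <<'E'
from h import *
for n in("scene","top","wrist"):
    c=cam(n); save(c,n+"0.png"); print(n,c["camera_matrix"].tolist(),c["k1"],(-c["R"].T@c["t"]).round(3),c["R"].round(2).tolist())
print(ctrl.get_state())
E
```

```text
pics
scene [[608.6544351316992, 0.0, 323.15403530943877], [0.0, 608.6544351316992, 248.64661765450435], [0.0, 0.0, 1.0]] -0.20365637776155238 [ 1.257 -1.302  1.005] [[0.88, 0.47, -0.02], [0.24, -0.48, -0.84], [-0.41, 0.74, -0.53]]
top [[507.36638247417767, 0.0, 317.45859494395427], [0.0, 507.36638247417767, 238.7234873744077], [0.0, 0.0, 1.0]] -0.007535443816647438 [0.431 0.019 1.273] [[-0.0, -1.0, 0.01], [-1.0, 0.0, -0.08], [0.08, -0.01, -1.0]]
wrist [[382.01970399047104, 0.0, 325.9944301770289], [0.0, 382.01970399047104, 238.3572819744417], [0.0, 0.0, 1.0]] -0.04712650075527121 [0.202 0.648 0.373] [[0.4, 0.92, -0.0], [0.88, -0.38, 0.28], [0.25, -0.11, -0.96]]
{'time': 0.15, 'qpos': array([ 1.01498911e+00,  2.87014017e-01,  1.57786740e+00,  4.66406889e-06,
        1.27856681e+00, -1.49987430e-01]), 'dq': array([-0.00081115, -0.00162779, -0.00579071,  0.00211898,  0.00056406,
       -0.00016289]), 'joint_efforts': array([ 9.20632774e-04, -4.06607294e+01, -2.93140948e+01, -1.56616093e-04,
        3.97985903e-03, -5.60961624e-06]), 'eef_pos': array([0.26617175, 0.6197672 , 0.24121588]), 'tcp_rot': array([ 0.14188176,  0.69282784, -0.1431119 ,  0.69237139]), 'contact_force': array([-0.21379362,  0.29660255, -0.21571091]), 'wrist_torque': array([ 0.00757458, -0.04654463, -0.0412632 ]), 'opening': 1.0002553440539224}
```

View pics/top0.png

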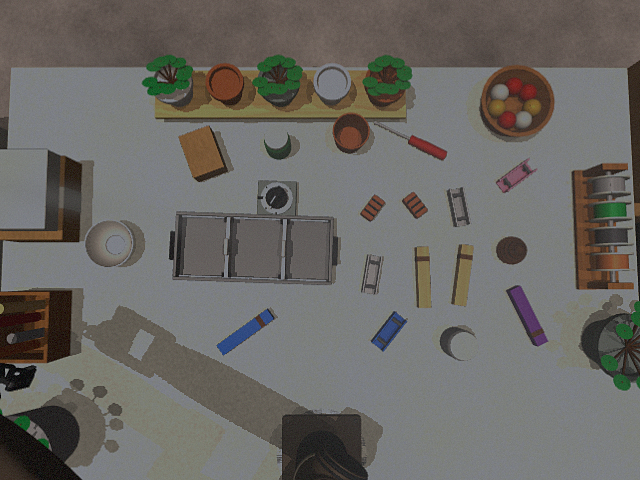

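View pics/scene0.png

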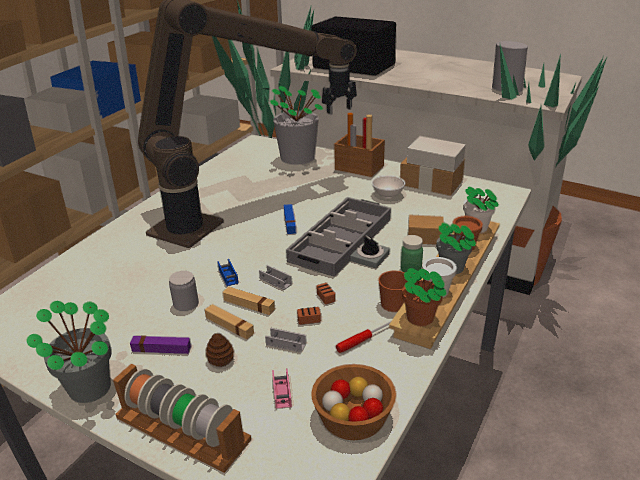

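View pics/wrist0.png

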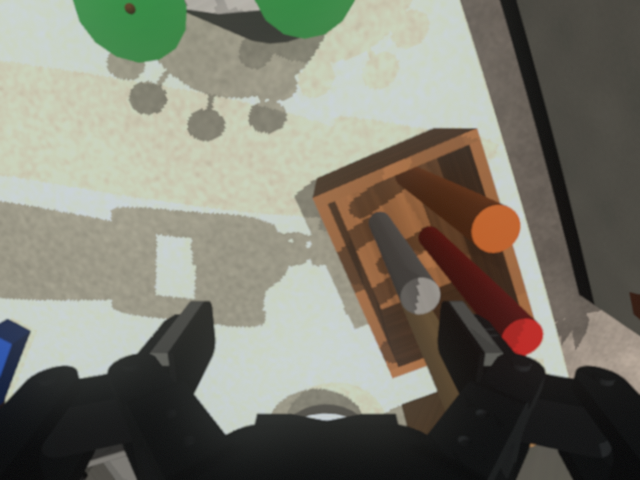

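The top view shows all six parts: stakes at (423,277) and (463,275), brackets at (373,273) and (458,207), feet at (373,208) and (415,205). The tray is at (255,248) and the knob at (277,197). Next I enlarge and measure.

Run:
```python
from h import *
im=cv2.imread("pics/top0.png")
cv2.imwrite("pics/t1.png",cv2.resize(np.clip(im[170:300,160:345]*1.6,0,255).astype(np.uint8),None,fx=4.3,fy=4.3,interpolation=cv2.INTER_CUBIC))
cv2.imwrite("pics/t2.png",cv2.resize(np.clip(im[175:315,345:490]*1.6,0,255).astype(np.uint8),None,fx=4.2,fy=4.2,interpolation=cv2.INTER_CUBIC))
for n,p in dict(s1=(423,277),s2=(463,275),b1=(372,274),b2=(458,207),f1=(373,208),f2=(415,205)).items(): print(n,im[p[1],p[0]],cv2.cvtColor(im[p[1]:p[1]+1,p[0]:p[0]+1],cv2.COLOR_BGR2HSV))
```

```text
s1 [ 78 112 127] [[[ 21  98 127]]]
s2 [ 76 111 124] [[[ 22  99 124]]]
b1 [115 118 119] [[[ 23   9 119]]]
b2 [106 107 113] [[[  4  16 113]]]
f1 [42 41 34] [[[94 49 42]]]
f2 [49 47 36] [[[95 68 49]]]
```

View pics/t1.png

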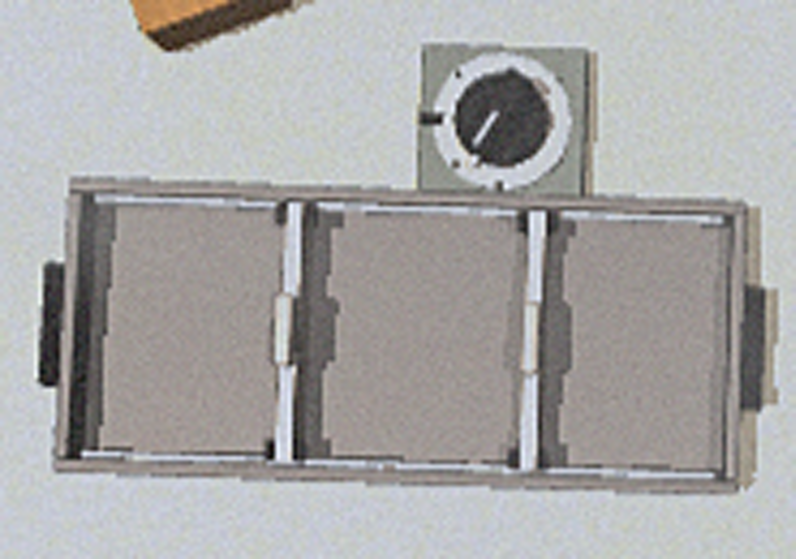

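View pics/t2.png

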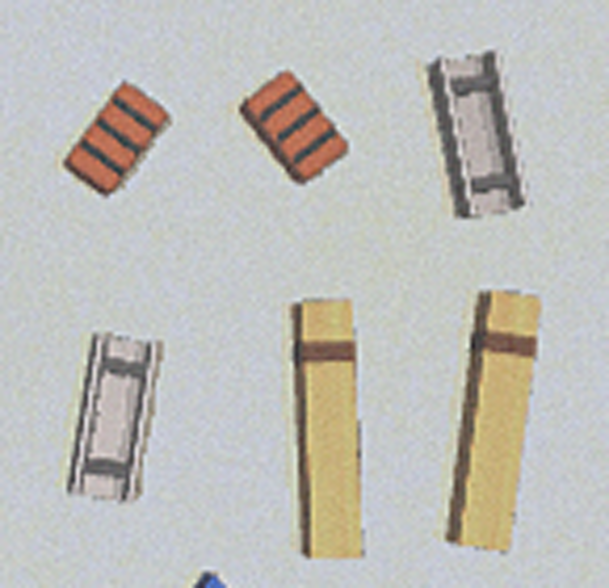

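```bash
cat >> h.py <<'E'
def parts(c,box=(345,170,490,315)):
    im=cv2.cvtColor(c["img"],cv2.COLOR_RGB2HSV).astype(int); H,S,V=im[...,0],im[...,1],im[...,2]
    out=[]
    wood=(H>12)&(H<28)&(S>60)&(V>70); foot=((H<12)|(H>172))&(S>85)&(V>70)
    for nm,m in(("stake",wood),("foot",foot)):
        m=m.astype(np.uint8); k=np.zeros_like(m); k[box[1]:box[3],box[0]:box[2]]=1; m=m*k
        m=cv2.morphologyEx(m,cv2.MORPH_CLOSE,np.ones((5,5),np.uint8))
        cs,_=cv2.findContours(m,cv2.RETR_EXTERNAL,cv2.CHAIN_APPROX_NONE)
        for q in cs:
            if cv2.contourArea(q)<80: continue
            P=np.array([onz(c,*p[0],0.03)[:2] for p in q])*1000
            r=cv2.minAreaRect(P.astype(np.float32)); bx=cv2.boxPoints(r)
            e=[bx[1]-bx[0],bx[2]-bx[1]]; e=max(e,key=np.linalg.norm)
            out.append((nm,np.round(r[0],1),np.round(r[1],1),round(np.degrees(np.arctan2(e[1],e[0])),1)))
    return out
E
python3 - <<'E'
from h import *
c=cam("top")
for p in parts(c): print(p)
f=lambda p,z,s=4.3,o=(160,170): onz(c,p[0]/s+o[0]-.4,p[1]/s+o[1]-.4,z)*1000
T=[f(p,.045) for p in((70,180),(746,203),(742,490),(55,468))]
print(np.round(T,1)); T=np.array(T)
print([np.linalg.norm(T[i]-T[(i+1)%4]).round(1) for i in range(4)],T.mean(0))
for e in (T[0]-T[1],T[3]-T[2]): print(np.degrees(np.arctan2(-e[0],e[1])))
for n,p in dict(tabS=(284,330),tabL=(531,339)).items(): print(n,f(p,.071))
print("knob",f((503,119),.064),"dial",f((503,123),.022),"idx",f((430,118),.022))
g=lambda p,z:f(p,z,4.2,(345,175))
for n,q in dict(bA=((95,335),(160,343),(137,500),(70,493)),bB=((430,62),(493,53),(524,206),(459,217))).items():
    P=np.array([g(p,.03) for p in q]); print(n,P.mean(0).round(1),[np.linalg.norm(P[i]-P[(i+1)%4]).round(1) for i in range(4)],[np.degrees(np.arctan2(*(P[i]-P[j])[[1,0]])).round(1) for i,j in((0,3),(1,2))])
E
```

```text
('stake', array([ 431.9, -246.9]), array([149. ,  35.9]), np.float32(1.6))
('stake', array([ 437. , -344.1]), array([ 37.3, 149.5]), np.float32(-9.0))
('foot', array([ 602.8, -125.9]), array([32.5, 57.9]), np.float32(-36.5))
('foot', array([ 610. , -231.5]), array([57.8, 32.1]), np.float32(37.8))
[[591.2 354.6  45. ]
 [577.5 -28.   45. ]
 [415.6 -25.   45. ]
 [428.8 360.   45. ]]
[np.float64(382.8), np.float64(161.9), np.float64(385.2), np.float64(162.6)] [503.26871126 165.39446689  45.        ]
-2.0599301030620594
-1.9626373841956384
tabS [504.3863686  228.04940854  71.        ]
tabL [499.14114657  91.92642643  71.        ]
knob [622.67828643 108.32544277  64.        ] dial [626.99811298 111.43358828  22.        ] idx [629.97922635 153.63165189  22.        ]
bA [ 438.4 -123.3   30. ] [np.float64(38.2), np.float64(92.3), np.float64(39.1), np.float64(93.0)] [np.float64(-9.5), np.float64(-9.0)]
bB [ 604.3 -337.9   30. ] [np.float64(37.8), np.float64(92.3), np.float64(39.0), np.float64(93.2)] [np.float64(9.3), np.float64(10.0)]
```

```bash
cat > plan.py <<'E'
import sys,numpy as np
from scipy.spatial.transform import Rotation as R_
def plan(s,tgt,yaw,wps_h=None):
    """tgt mm, yaw deg of tool-y in world (mod 180); prints rows"""
    Rt=R_.from_quat(s["tcp_rot"]); p=np.array(s["eef_pos"])*1000; M=Rt.as_matrix()
    y0=np.degrees(np.arctan2(M[1,1],M[0,1]))
    d=(yaw-y0+90)%180-90
    # choose by last joint range: q6 grows with? tool x down -> +rotx = -yaw
    for alt in (d,d-180 if d>0 else d+180):
        q6=s["qpos"][5]; 
    tilt=np.degrees(np.arccos(np.clip(-M[2,0],-1,1)))
    print("pos",p.round(1),"yaw",y0.round(1),"tilt",tilt.round(2),"dyaw",round(d,1),"q6",s["qpos"][5].round(2),"open",round(s["opening"],3),"t",round(s["time"],1))
    D=np.array(tgt)-p
    print("world shift",D.round(1),"tool-now units",(M.T@D/50).round(2))
    n=int(max(np.ceil(np.linalg.norm(D)/49),np.ceil(abs(d)/8.5),1))
    rows=[]
    for i in range(n):
        a=np.radians(y0+d*i/n); X=np.array([0,0,-1]);Y=np.array([np.cos(a),np.sin(a),0]);Z=np.cross(X,Y)
        v=np.array([X,Y,Z])@(D/n)/50
        rows.append([[round(float(k),2) for k in v],[round(-d/n,1),0,0]])
    # level correction in tool axes
    for r in rows: print(r)
def tray(x,y,z=0,c=(503.3,165.4),th=-2.0):
    t=np.radians(th); return [c[0]+x*np.cos(t)-y*np.sin(t),c[1]+x*np.sin(t)+y*np.cos(t),z]
if __name__=="__main__":
    from plant import ctrl
    s=ctrl.get_state(); a=[float(v) for v in sys.argv[2:]]
    if sys.argv[1]=="t": plan(s,tray(*a[:3]),a[3]-2.0)
    else: plan(s,a[:3],a[3])
E
python3 plan.py t 0 62.6 130 90; python3 -c "
from h import *
print(R_.from_quat(ctrl.get_state()['tcp_rot']).as_matrix().round(3))"
```

```text
pos [266.2 619.9 241.4] yaw 66.8 tilt 0.09 dyaw 21.2 q6 -0.15 open 0.999 t 0.2
world shift [ 239.3 -391.9 -111.4] tool-now units [ 2.24 -5.31  7.49]
[[0.22, -0.53, 0.75], [np.float64(-2.1), 0, 0]]
[[0.22, -0.56, 0.73], [np.float64(-2.1), 0, 0]]
[[0.22, -0.59, 0.71], [np.float64(-2.1), 0, 0]]
[[0.22, -0.61, 0.69], [np.float64(-2.1), 0, 0]]
[[0.22, -0.64, 0.66], [np.float64(-2.1), 0, 0]]
[[0.22, -0.66, 0.64], [np.float64(-2.1), 0, 0]]
[[0.22, -0.68, 0.61], [np.float64(-2.1), 0, 0]]
[[0.22, -0.71, 0.59], [np.float64(-2.1), 0, 0]]
[[0.22, -0.73, 0.56], [np.float64(-2.1), 0, 0]]
[[0.22, -0.75, 0.53], [np.float64(-2.1), 0, 0]]
[[-0.001  0.395  0.919]
 [-0.001  0.919 -0.395]
 [-1.    -0.001 -0.   ]]
```

Call:
{"api": "drive_tool", "payload": {
  "series": [
    [[0.22, -0.53, 0.75], [-2.1, 0, 0]],
    [[0.22, -0.56, 0.73], [-2.1, 0, 0]],
    [[0.22, -0.59, 0.71], [-2.1, 0, 0]],
    [[0.22, -0.61, 0.69], [-2.1, 0, 0]],
    [[0.22, -0.64, 0.66], [-2.1, 0, 0]]
  ]
}}

```text
time: 0.7
eef_pos: [0.3873, 0.4231, 0.1856]
tcp_rot: [0.074, 0.703, -0.071, 0.704]
contact_force: [1.9, 1.1, -0.1]
opening: 1.001
```

Call:
{"api": "drive_tool", "payload": {
  "series": [
    [[0.22, -0.66, 0.64], [-2.1, 0, 0]],
    [[0.22, -0.68, 0.61], [-2.1, 0, 0]],
    [[0.22, -0.71, 0.59], [-2.1, 0, 0]],
    [[0.22, -0.73, 0.56], [-2.1, 0, 0]],
    [[0.22, -0.75, 0.53], [-2.1, 0, 0]]
  ]
}}

```text
time: 1.2
eef_pos: [0.5134, 0.2207, 0.1281]
tcp_rot: [0.006, 0.706, -0.003, 0.708]
contact_force: [0.2, 0.9, -0.0]
opening: 1.002
```

```bash
python3 plan.py t 0 62.6 130 90;python3 - <<'E'
from h import *
save(cam("wrist"),"w1.png")
E
```

```text
pos [513.4 220.7 128.1] yaw 89.3 tilt 0.32 dyaw -1.3 q6 -1.34 open 1.002 t 1.2
world shift [-8.   7.2  1.9] tool-now units [-0.04  0.14 -0.16]
[[-0.04, 0.14, -0.16], [np.float64(1.3), 0, 0]]
```

View pics/w1.png

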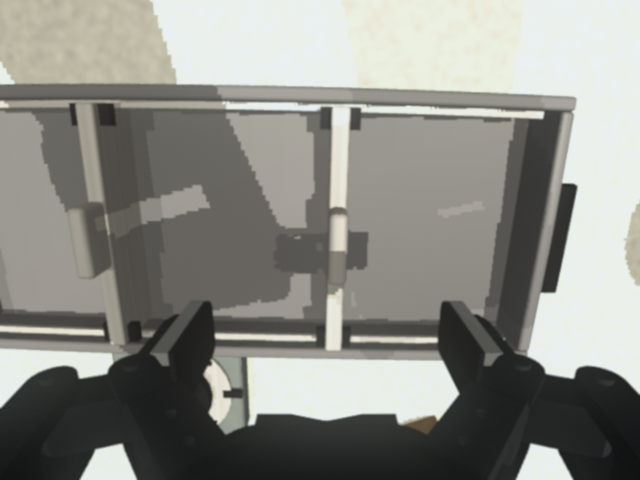

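Run:
```python
from h import *
from plan import tray
c=cam("wrist")
for p in((338,212),(338,248),(338,282)): print(p,onz(c,*p,.071)*1000)
print([proj(c,np.array(tray(x,62.6,71))/1000).round() for x in(-20,20)])
print("tray corner inner near-left top",[proj(c,np.array(tray(x,y,45))/1000).round() for x,y in((-83,192),(83,192))])
```

```text
(338, 212) [486.98148669 221.83249521  71.        ]
(338, 248) [505.89105192 221.70103005  71.        ]
(338, 282) [524.75701418 221.57474971  71.        ]
[array([352., 209.]), array([349., 283.])]
tray corner inner near-left top [array([593.,  89.]), array([540., 359.])]
```

Run:
```python
from h import *
from plan import tray
c=cam("wrist");t=cam("top");s=cam("scene"); save(s,"s1.png")
for n,p in dict(nl=(575,100),fl=(528,352)).items():
    X=onz(c,*p,.045); print(n,X*1000,"top",proj(t,X),"scene",proj(s,X))
for x,y in((-83,192),(83,192)):
    X=np.array(tray(x,y,45))/1000; print("topest",X,proj(t,X),proj(s,X))
im=cv2.imread("pics/s1.png"); cv2.imwrite("pics/s1c.png",cv2.resize(im[180:290,270:410],None,fx=5,fy=5,interpolation=cv2.INTER_CUBIC))
cv2.imwrite("pics/t3.png",cv2.resize(cv2.imread("pics/top0.png")[200:295,165:245],None,fx=6,fy=6,interpolation=cv2.INTER_NEAREST))
```

```text
nl [431.3637467  354.84047338  45.        ] top [174.53868891 277.35177721] scene [346.79054911 195.90849061]
fl [586.41760382 348.56435804  45.        ] top [178.3140157  213.42706182] scene [387.89951854 206.20648348]
topest [0.42705126 0.3601797  0.045     ] [172.28783675 279.15160535] [346.35576288 195.00930667]
topest [0.59295014 0.35438638 0.045     ] [175.96956717 210.76502409] [390.40363729 205.87280901]
```

View pics/s1c.png

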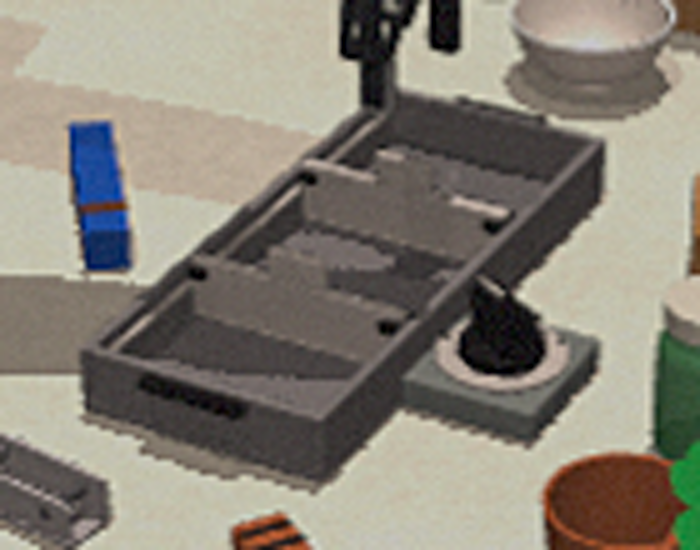

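View pics/t3.png

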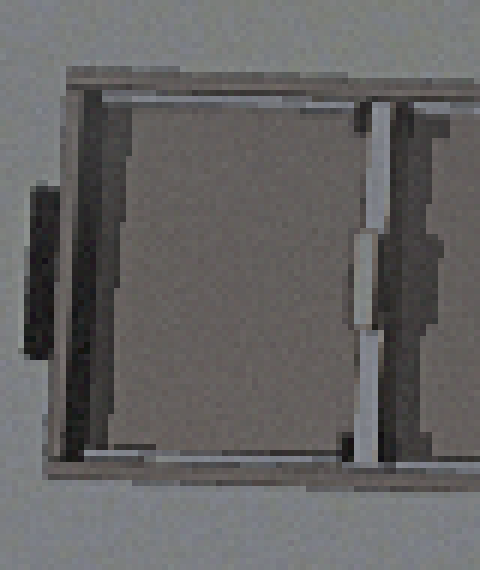

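```bash
python3 plan.py t 0 62.6 130 90;python3 - <<'E'
from h import *
from plan import tray
c=cam("wrist"); save(c,"w2.png")
im=c["img"].copy()
for x,y,z in((-83,192,45),(83,192,45),(-20,62.6,71),(20,62.6,71),(-20,-73,71),(20,-73,71),(83,-73,45)):
    p=proj(c,np.array(tray(x,y,z))/1000).astype(int); cv2.circle(im,tuple(int(q) for q in p),3,(255,0,0),1)
cv2.imwrite("pics/w2b.png",im[...,::-1])
E
```

```text
pos [512.6 222.6 128.4] yaw 89.1 tilt 0.3 dyaw -1.1 q6 -1.33 open 1.001 t 1.4
world shift [-7.1  5.4  1.6] tool-now units [-0.03  0.11 -0.14]
[[-0.03, 0.11, -0.14], [np.float64(1.1), 0, 0]]
```

View pics/w2b.png

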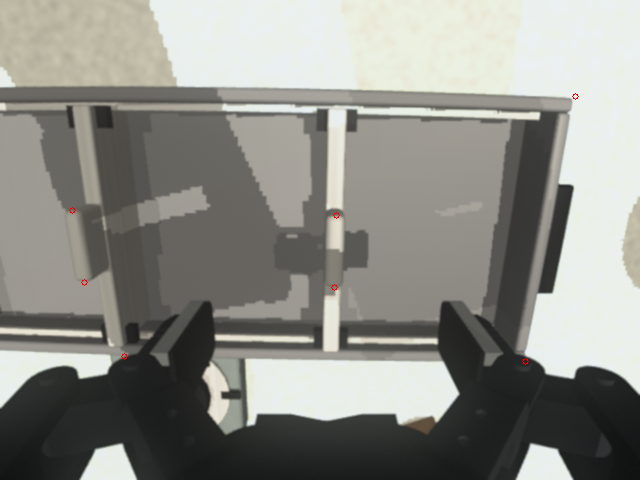

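The wrist view now agrees with the top estimate: tab at (336,213–285), red predictions on it. Descend and pinch.

Call:
{"api": "drive_tool", "payload": {
  "series": [
    [[0.3, 0.11, -0.14], [1.1, 0, 0]],
    [[0.5, 0, 0], [0, 0, 0]],
    [[0.5, 0, 0], [0, 0, 0]],
    [[0.18, 0, 0], [0, 0, 0]],
    [[0, 0, 0], [0, 0, 0]]
  ]
}}

```text
time: 2.0
eef_pos: [0.5045, 0.2376, 0.0569]
tcp_rot: [0.01, 0.703, -0.005, 0.711]
contact_force: [1.2, 0.3, -0.3]
opening: 1.0
```

```bash
python3 plan.py t 0 62.6 54 90
```

```text
pos [504.5 237.6  56.9] yaw 88.8 tilt 0.75 dyaw -0.8 q6 -1.3 open 1.0 t 2.0
world shift [ 1.  -9.7 -2.9] tool-now units [ 0.06 -0.19  0.02]
[[0.06, -0.19, 0.02], [np.float64(0.8), 0, 0]]
```

```bash
python3 - <<'E'
s=open("plan.py").read()
s=s.replace("    # level correction in tool axes\n","""    rt=lambda a:R_.from_matrix(np.array([[0,0,-1],[np.cos(a),np.sin(a),0],np.cross([0,0,-1],[np.cos(a),np.sin(a),0])]).T)
    lv=(Rt.inv()*rt(np.radians(y0))).as_rotvec(degrees=True)
    print("level rotvec",lv.round(1))
""")
s=s.replace("[round(-d/n,1),0,0]","[round(float(-d/n),1),0,0]")
open("plan.py","w").write(s)
E
python3 plan.py t 0 62.6 54 90
```

```text
pos [504.5 237.6  56.9] yaw 88.8 tilt 0.75 dyaw -0.8 q6 -1.3 open 1.0 t 2.0
world shift [ 1.  -9.7 -2.9] tool-now units [ 0.06 -0.19  0.02]
level rotvec [-0.   0.6 -0.5]
[[0.06, -0.19, 0.02], [0.8, 0, 0]]
```

Call:
{"api": "drive_tool", "payload": {
  "series": [
    [[0.06, -0.19, 0.02], [0.8, 0.6, -0.5]],
    [[0, 0, 0], [0, 0, 0]],
    [[0, 0, 0], [0, 0, 0]]
  ]
}}

```text
time: 2.3
eef_pos: [0.5066, 0.2292, 0.0566]
tcp_rot: [0.012, 0.706, -0.012, 0.708]
contact_force: [-0.6, 0.0, -0.2]
opening: 0.999
```

```bash
python3 plan.py t 0 62.6 54 90
```

```text
pos [506.6 229.2  56.6] yaw 88.0 tilt 0.19 dyaw -0.0 q6 -1.29 open 0.999 t 2.3
world shift [-1.1 -1.2 -2.6] tool-now units [ 0.05 -0.02 -0.02]
level rotvec [0.  0.2 0. ]
[[0.05, -0.02, -0.02], [0.0, 0, 0]]
```

Close on the tab.

Call:
{"api": "drive_tool", "payload": {
  "series": [
    [[0.05, -0.02, -0.02], [0, 0, 0]],
    [[0, 0, 0], [0, 0, 0]],
    [[0, 0, 0], [0, 0, 0]],
    [[0, 0, 0], [0, 0, 0]],
    [[0, 0, 0], [0, 0, 0]]
  ],
  "grip": -1,
  "newtons": 60
}}

```text
time: 2.8
eef_pos: [0.5071, 0.228, 0.0562]
tcp_rot: [0.013, 0.704, -0.012, 0.71]
contact_force: [-0.5, 0.2, -0.5]
opening: 0.144
```

Call:
{"api": "drive_tool", "payload": {
  "series": [
    [[0, 0, 0], [0, 0, 0]],
    [[0, 0, 0], [0, 0, 0]],
    [[0, 0, 0], [0, 0, 0]],
    [[0, 0, 0], [0, 0, 0]]
  ]
}}

```text
time: 3.2
eef_pos: [0.5071, 0.2279, 0.0564]
tcp_rot: [0.013, 0.704, -0.012, 0.709]
contact_force: [0.2, -0.3, 1.0]
opening: 0.108
```

```bash
python3 plan.py t 0 108 55 90
```

```text
pos [507.1 227.9  56.4] yaw 88.0 tilt 0.41 dyaw 0.0 q6 -1.29 open 0.108 t 3.2
world shift [-0.1 45.4 -1.4] tool-now units [ 0.03  0.91 -0.03]
level rotvec [-0.   0.4 -0. ]
[[0.03, 0.91, -0.03], [-0.0, 0, 0]]
```

Call:
{"api": "drive_tool", "payload": {
  "series": [
    [[0, 0.23, 0], [0, 0, 0]],
    [[0, 0.23, 0], [0, 0, 0]],
    [[0, 0.23, 0], [0, 0, 0]],
    [[0, 0.23, 0], [0, 0, 0]],
    [[0, 0, 0], [0, 0, 0]]
  ]
}}

```text
time: 3.7
eef_pos: [0.5089, 0.2768, 0.0564]
tcp_rot: [0.012, 0.705, -0.013, 0.709]
contact_force: [-0.2, -1.0, 1.5]
opening: 0.104
```

```bash
python3 plan.py t 0 108 55 90
```

```text
pos [508.9 276.8  56.4] yaw 88.0 tilt 0.4 dyaw 0.0 q6 -1.21 open 0.104 t 3.7
world shift [-1.9 -3.5 -1.4] tool-now units [ 0.03 -0.07 -0.04]
level rotvec [0.  0.4 0.1]
[[0.03, -0.07, -0.03], [-0.0, 0, 0]]
```

Call:
{"api": "drive_tool", "payload": {
  "series": [
    [[0, -0.06, 0], [0, 0, 0]],
    [[0, 0, 0], [0, 0, 0]],
    [[0, 0, 0], [0, 0, 0]]
  ]
}}

```text
time: 4.0
eef_pos: [0.5089, 0.2756, 0.0564]
tcp_rot: [0.013, 0.704, -0.012, 0.71]
contact_force: [-0.1, 0.9, 0.8]
opening: 0.104
```

Call:
{"api": "drive_tool", "payload": {
  "series": [
    [[0, 0, 0], [0, 0, 0]],
    [[0, 0, 0], [0, 0, 0]],
    [[0, 0, 0], [0, 0, 0]],
    [[0, 0, 0], [0, 0, 0]]
  ],
  "grip": 0.5
}}

```text
time: 4.4
eef_pos: [0.5084, 0.2748, 0.0559]
tcp_rot: [0.013, 0.705, -0.012, 0.709]
contact_force: [-0.8, -0.3, -0.3]
opening: 0.751
```

Call:
{"api": "drive_tool", "payload": {
  "series": [
    [[-0.5, 0, 0], [0, 0, 0]],
    [[-0.7, 0, 0], [0, 0, 0]],
    [[0, 0, 0], [0, 0, 0]]
  ],
  "grip": 1
}}

```text
time: 4.7
eef_pos: [0.5072, 0.2743, 0.1162]
tcp_rot: [0.012, 0.706, -0.013, 0.708]
contact_force: [0.8, -0.7, 0.5]
opening: 1.002
```

```bash
python3 plan.py t 0 -73.3 100 90
```

```text
pos [507.2 274.3 116.2] yaw 88.0 tilt 0.19 dyaw 0.0 q6 -1.21 open 1.002 t 4.7
world shift [  -6.4 -182.1  -16.2] tool-now units [ 0.33 -3.64  0.  ]
level rotvec [0.  0.2 0. ]
[[0.08, -0.91, 0.0], [-0.0, 0, 0]]
[[0.08, -0.91, 0.0], [-0.0, 0, 0]]
[[0.08, -0.91, -0.0], [-0.0, 0, 0]]
[[0.08, -0.91, -0.0], [-0.0, 0, 0]]
```

Call:
{"api": "drive_tool", "payload": {
  "series": [
    [[0.08, -0.91, 0], [0, 0, 0]],
    [[0.08, -0.91, 0], [0, 0, 0]],
    [[0.08, -0.91, 0], [0, 0, 0]],
    [[0.08, -0.91, 0], [0, 0, 0]],
    [[0, 0, 0], [0, 0, 0]]
  ]
}}

```text
time: 5.2
eef_pos: [0.5013, 0.0883, 0.0999]
tcp_rot: [0.011, 0.704, -0.01, 0.71]
contact_force: [0.3, 0.4, -0.1]
opening: 1.003
```

```bash
python3 plan.py t 0 -73.3 54 90
```

```text
pos [501.3  88.3  99.9] yaw 88.3 tilt 0.45 dyaw -0.3 q6 -1.57 open 1.003 t 5.2
world shift [ -0.6   3.9 -45.9] tool-now units [ 0.92  0.08 -0.02]
level rotvec [-0.   0.5 -0. ]
[[0.92, 0.08, -0.01], [0.3, 0, 0]]
```

Call:
{"api": "drive_tool", "payload": {
  "series": [
    [[0.4, 0.07, -0.01], [0.3, 0.4, 0]],
    [[0.5, 0, 0], [0, 0, 0]],
    [[0, 0, 0], [0, 0, 0]]
  ]
}}

```text
time: 5.5
eef_pos: [0.5013, 0.0906, 0.0536]
tcp_rot: [0.015, 0.706, -0.014, 0.708]
contact_force: [-0.0, 0.7, -0.5]
opening: 1.0
```

```bash
python3 plan.py t 0 -73.3 54 90
```

```text
pos [501.3  90.6  53.6] yaw 87.7 tilt 0.14 dyaw 0.3 q6 -1.55 open 1.0 t 5.5
world shift [-0.6  1.5  0.4] tool-now units [-0.01  0.03 -0.01]
level rotvec [-0.   0.1 -0.1]
[[-0.01, 0.03, -0.01], [-0.3, 0, 0]]
```

Call:
{"api": "drive_tool", "payload": {
  "series": [
    [[0, 0.03, 0], [-0.3, 0, 0]],
    [[0, 0, 0], [0, 0, 0]],
    [[0, 0, 0], [0, 0, 0]],
    [[0, 0, 0], [0, 0, 0]],
    [[0, 0, 0], [0, 0, 0]]
  ],
  "grip": -1
}}

```text
time: 6.0
eef_pos: [0.5031, 0.0938, 0.0566]
tcp_rot: [0.012, 0.705, -0.011, 0.709]
contact_force: [-0.6, -3.6, -2.5]
opening: 0.146
```

Call:
{"api": "drive_tool", "payload": {
  "series": [
    [[0, 0, 0], [0, 0, 0]],
    [[0, 0, 0], [0, 0, 0]],
    [[0, 0, 0], [0, 0, 0]],
    [[0, 0, 0], [0, 0, 0]]
  ]
}}

```text
time: 6.4
eef_pos: [0.5031, 0.0937, 0.0568]
tcp_rot: [0.012, 0.705, -0.011, 0.709]
contact_force: [-0.3, -0.6, 0.1]
opening: 0.104
```

```bash
python3 plan.py t 0 -14 54 90
```

```text
pos [503.1  93.7  56.8] yaw 88.1 tilt 0.38 dyaw -0.1 q6 -1.55 open 0.104 t 6.4
world shift [-0.3 57.7 -2.8] tool-now units [ 0.06  1.15 -0.04]
level rotvec [-0.   0.4 -0.1]
[[0.03, 0.58, -0.02], [0.0, 0, 0]]
[[0.03, 0.58, -0.02], [0.0, 0, 0]]
```

Call:
{"api": "drive_tool", "payload": {
  "series": [
    [[0, 0.3, 0], [0, 0, 0]],
    [[0, 0.3, 0], [0, 0, 0]],
    [[0, 0.3, 0], [0, 0, 0]],
    [[0, 0.17, 0], [0, 0, 0]],
    [[0, 0, 0], [0, 0, 0]]
  ]
}}

```text
time: 6.9
eef_pos: [0.505, 0.1461, 0.0568]
tcp_rot: [0.011, 0.705, -0.013, 0.709]
contact_force: [0.5, 1.2, -0.9]
opening: 0.107
```

```bash
python3 plan.py t 0 -14 54 90
```

```text
pos [505.  146.1  56.8] yaw 88.1 tilt 0.34 dyaw -0.1 q6 -1.44 open 0.107 t 6.9
world shift [-2.2  5.3 -2.8] tool-now units [ 0.06  0.11 -0.05]
level rotvec [0.  0.3 0.2]
[[0.06, 0.11, -0.05], [0.1, 0, 0]]
```

Call:
{"api": "drive_tool", "payload": {
  "series": [
    [[0, 0.13, 0], [0, 0, 0]],
    [[0, 0, 0], [0, 0, 0]],
    [[0, 0, 0], [0, 0, 0]]
  ]
}}

```text
time: 7.2
eef_pos: [0.5053, 0.153, 0.0568]
tcp_rot: [0.012, 0.705, -0.013, 0.709]
contact_force: [0.5, -1.9, -1.3]
opening: 0.105
```

Call:
{"api": "drive_tool", "payload": {
  "series": [
    [[0, 0, 0], [0, 0, 0]],
    [[0, 0, 0], [0, 0, 0]],
    [[0, 0, 0], [0, 0, 0]],
    [[0, 0, 0], [0, 0, 0]]
  ],
  "grip": 0.5
}}

```text
time: 7.6
eef_pos: [0.5056, 0.1525, 0.0572]
tcp_rot: [0.011, 0.705, -0.013, 0.709]
contact_force: [-0.3, -0.5, 0.1]
opening: 0.746
```

Call:
{"api": "drive_tool", "payload": {
  "series": [
    [[-0.5, 0, 0], [0, 0, 0]],
    [[-0.7, 0, 0], [0, 0, 0]],
    [[-0.7, 0, 0], [0, 0, 0]],
    [[0, 0, 0], [0, 0, 0]]
  ],
  "grip": 1
}}

```text
time: 8.0
eef_pos: [0.5042, 0.1523, 0.1542]
tcp_rot: [0.011, 0.706, -0.013, 0.708]
contact_force: [0.9, -0.6, 0.6]
opening: 0.999
```

```bash
python3 - <<'E'
from h import *
t=cam("top"); save(t,"top2.png")
im=t["img"]; cv2.imwrite("pics/t4.png",cv2.resize(np.clip(im[170:300,160:345,::-1]*1.6,0,255).astype(np.uint8),None,fx=4.3,fy=4.3,interpolation=cv2.INTER_CUBIC))
for p in parts(t): print(p)
E
python3 plan.py w 432 -247 120 86
```

```text
('stake', array([ 431. , -246.7]), array([147.1,  35.1]), np.float32(1.3))
('stake', array([ 436.7, -344. ]), array([ 36.9, 149. ]), np.float32(-8.7))
('foot', array([ 602.7, -126. ]), array([32.5, 58.9]), np.float32(-37.1))
('foot', array([ 609.9, -231.3]), array([57.8, 32.4]), np.float32(37.8))
pos [502.6 152.1 151.6] yaw 88.1 tilt 0.23 dyaw -2.1 q6 -1.43 open 1.0 t 8.1
world shift [ -70.6 -399.1  -31.6] tool-now units [ 0.66 -8.02 -1.14]
level rotvec [-0.  -0.1  0.2]
[[0.07, -0.89, -0.13], [0.2, 0, 0]]
[[0.07, -0.89, -0.12], [0.2, 0, 0]]
[[0.07, -0.89, -0.12], [0.2, 0, 0]]
[[0.07, -0.89, -0.12], [0.2, 0, 0]]
[[0.07, -0.89, -0.11], [0.2, 0, 0]]
[[0.07, -0.89, -0.11], [0.2, 0, 0]]
[[0.07, -0.89, -0.11], [0.2, 0, 0]]
[[0.07, -0.89, -0.1], [0.2, 0, 0]]
[[0.07, -0.9, -0.1], [0.2, 0, 0]]
```

View pics/t4.png

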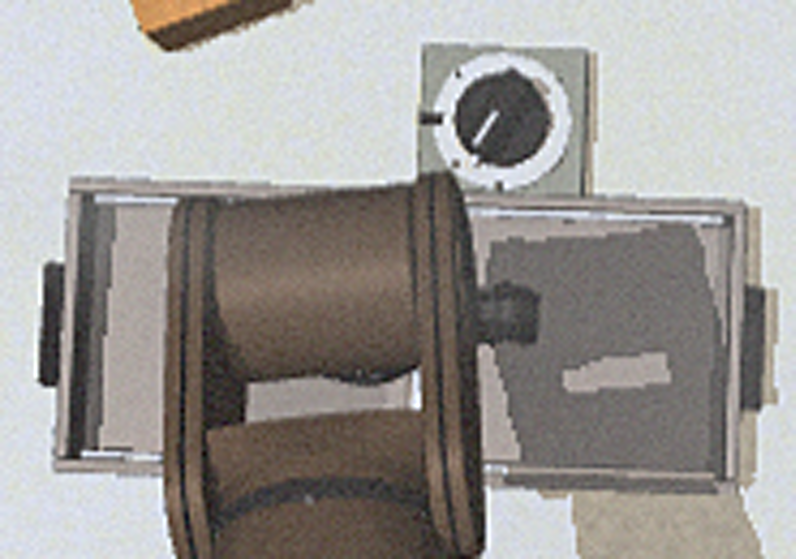

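```bash
sed -i 's/d=(yaw-y0+90)%180-90/d=(yaw-y0+180)%360-180/' plan.py; python3 plan.py w 432 -249.5 110 92; python3 plan.py w 432 -249.5 110 92|grep '^\[\['|wc -l
```

```text
pos [502.6 152.1 151.6] yaw 88.1 tilt 0.23 dyaw 3.9 q6 -1.43 open 1.0 t 8.1
world shift [ -70.6 -401.6  -41.6] tool-now units [ 0.86 -8.07 -1.14]
level rotvec [-0.  -0.1  0.2]
[[0.09, -0.9, -0.13], [-0.4, 0, 0]]
[[0.09, -0.9, -0.13], [-0.4, 0, 0]]
[[0.09, -0.9, -0.14], [-0.4, 0, 0]]
[[0.09, -0.89, -0.15], [-0.4, 0, 0]]
[[0.09, -0.89, -0.15], [-0.4, 0, 0]]
[[0.09, -0.89, -0.16], [-0.4, 0, 0]]
[[0.09, -0.89, -0.17], [-0.4, 0, 0]]
[[0.09, -0.89, -0.17], [-0.4, 0, 0]]
[[0.09, -0.89, -0.18], [-0.4, 0, 0]]
9
```

Call:
{"api": "drive_tool", "payload": {
  "series": [
    [[0.09, -0.9, -0.13], [-0.4, 0, 0]],
    [[0.09, -0.9, -0.13], [-0.4, 0, 0]],
    [[0.09, -0.9, -0.14], [-0.4, 0, 0]],
    [[0.09, -0.89, -0.15], [-0.4, 0, 0]],
    [[0.09, -0.89, -0.15], [-0.4, 0, 0]]
  ]
}}

```text
time: 8.55
eef_pos: [0.4607, -0.0726, 0.1248]
tcp_rot: [-0.005, 0.709, 0.005, 0.705]
contact_force: [1.2, -0.0, -0.3]
opening: 1.002
```

Call:
{"api": "drive_tool", "payload": {
  "series": [
    [[0.09, -0.89, -0.16], [-0.4, 0, 0]],
    [[0.09, -0.89, -0.17], [-0.4, 0, 0]],
    [[0.09, -0.89, -0.17], [-0.4, 0, 0]],
    [[0.09, -0.8, -0.18], [-0.4, 0, 0]],
    [[0, 0, 0], [0, 0, 0]]
  ]
}}

```text
time: 9.05
eef_pos: [0.4233, -0.2556, 0.099]
tcp_rot: [-0.012, 0.712, 0.015, 0.702]
contact_force: [1.6, -0.3, -0.0]
opening: 1.0
```

```bash
python3 plan.py w 432 -249.5 110 92;python3 - <<'E'
from h import *
c=cam("wrist"); save(c,"w3.png")
for p in ((1,1),): pass
E
```

```text
pos [ 423.3 -255.6   99. ] yaw 92.2 tilt 0.88 dyaw -0.2 q6 -2.35 open 1.0 t 9.1
world shift [ 8.7  6.1 11. ] tool-now units [-0.22  0.12  0.18]
level rotvec [ 0.  -0.8 -0.3]
[[-0.22, 0.11, 0.18], [0.2, 0, 0]]
```

View pics/w3.png

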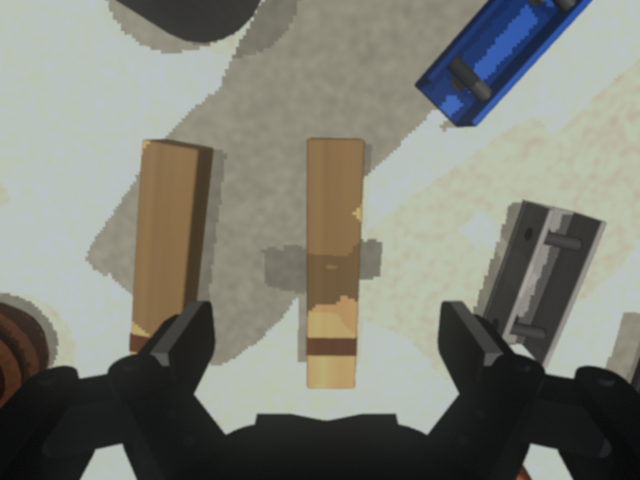

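```bash
cat >> h.py <<'E'
def quad(c,q,z=.03):
    P=np.array([onz(c,*p,z) for p in q])*1000
    m=(P[0]+P[1]-P[2]-P[3])[:2]
    print("centre",P.mean(0).round(1),"sides",[np.linalg.norm(P[i]-P[(i+1)%4]).round(1) for i in range(4)],"yaw long",np.degrees(np.arctan2(m[1],m[0])).round(1)%180)
E
python3 - <<'E'
from h import *
c=cam("wrist")
quad(c,((307,139),(363,139),(355,388),(307,388)))
E
python3 plan.py w 432 -249.5 110 92
```

```text
centre [ 431.9 -248.6   30. ] sides [np.float64(28.7), np.float64(148.8), np.float64(29.7), np.float64(148.6)] yaw long 1.5999999999999943
pos [ 423.6 -252.    98.8] yaw 92.3 tilt 0.97 dyaw -0.3 q6 -2.35 open 1.002 t 9.2
world shift [ 8.4  2.5 11.2] tool-now units [-0.23  0.04  0.17]
level rotvec [ 0.  -0.9 -0.4]
[[-0.22, 0.04, 0.17], [0.3, 0, 0]]
```

Call:
{"api": "drive_tool", "payload": {
  "series": [
    [[0.3, 0.06, 0.17], [0.5, -0.9, -0.4]],
    [[0.5, 0, 0], [0, 0, 0]],
    [[0.5, 0, 0], [0, 0, 0]],
    [[0.3, 0, 0], [0, 0, 0]],
    [[0, 0, 0], [0, 0, 0]]
  ]
}}

```text
time: 9.65
eef_pos: [0.4324, -0.24, 0.0144]
tcp_rot: [-0.012, 0.707, 0.015, 0.707]
contact_force: [-0.6, 0.9, -0.3]
opening: 1.002
```

```bash
python3 plan.py w 432 -248.6 16 91.6
```

```text
pos [ 432.4 -240.    14.4] yaw 92.2 tilt 0.26 dyaw -0.6 q6 -2.33 open 1.002 t 9.7
world shift [-0.4 -8.6  1.6] tool-now units [-0.03 -0.17 -0.01]
level rotvec [ 0.  -0.  -0.3]
[[-0.03, -0.17, -0.01], [0.6, 0, 0]]
```

Call:
{"api": "drive_tool", "payload": {
  "series": [
    [[-0.04, -0.15, 0], [0.6, 0, -0.3]],
    [[0, 0, 0], [0, 0, 0]],
    [[0, 0, 0], [0, 0, 0]],
    [[0, 0, 0], [0, 0, 0]],
    [[0, 0, 0], [0, 0, 0]]
  ],
  "grip": -1,
  "newtons": 60
}}

```text
time: 10.15
eef_pos: [0.4351, -0.2472, 0.02]
tcp_rot: [-0.013, 0.706, 0.01, 0.708]
contact_force: [-0.1, 0.4, -1.8]
opening: 0.337
```

Call:
{"api": "drive_tool", "payload": {
  "series": [
    [[0, 0, 0], [0, 0, 0]],
    [[0, 0, 0], [0, 0, 0]],
    [[0, 0, 0], [0, 0, 0]]
  ]
}}

```text
time: 10.45
eef_pos: [0.4348, -0.247, 0.02]
tcp_rot: [-0.013, 0.706, 0.009, 0.708]
contact_force: [-0.5, -0.8, -0.5]
opening: 0.336
```

Call:
{"api": "drive_tool", "payload": {
  "series": [
    [[-0.4, 0, 0], [0, 0, 0]],
    [[-0.8, 0, 0], [0, 0, 0]],
    [[-0.8, 0, 0], [0, 0, 0]],
    [[-0.5, 0, 0], [0, 0, 0]]
  ]
}}

```text
time: 10.85
eef_pos: [0.4304, -0.2432, 0.1421]
tcp_rot: [-0.008, 0.71, 0.013, 0.704]
contact_force: [0.2, 0.1, -1.1]
opening: 0.338
```

```bash
python3 plan.py t -37 -100 130 0
```

```text
pos [ 430.4 -243.2  142.1] yaw 91.7 tilt 0.68 dyaw -93.7 q6 -2.32 open 0.338 t 10.8
world shift [ 32.5 309.9 -12.1] tool-now units [0.28 6.17 0.84]
level rotvec [ 0.  -0.5 -0.4]
[[0.02, 0.51, 0.07], [7.8, 0, 0]]
[[0.02, 0.52, -0.0], [7.8, 0, 0]]
[[0.02, 0.51, -0.07], [7.8, 0, 0]]
[[0.02, 0.5, -0.14], [7.8, 0, 0]]
[[0.02, 0.48, -0.21], [7.8, 0, 0]]
[[0.02, 0.44, -0.27], [7.8, 0, 0]]
[[0.02, 0.4, -0.33], [7.8, 0, 0]]
[[0.02, 0.35, -0.38], [7.8, 0, 0]]
[[0.02, 0.3, -0.42], [7.8, 0, 0]]
[[0.02, 0.24, -0.46], [7.8, 0, 0]]
[[0.02, 0.17, -0.49], [7.8, 0, 0]]
[[0.02, 0.11, -0.51], [7.8, 0, 0]]
```

Call:
{"api": "drive_tool", "payload": {
  "series": [
    [[0, 0.51, 0.07], [7.8, 0, 0]],
    [[0, 0.52, 0], [7.8, 0, 0]],
    [[0, 0.51, -0.07], [7.8, 0, 0]],
    [[0, 0.5, -0.14], [7.8, 0, 0]],
    [[0, 0.48, -0.21], [7.8, 0, 0]]
  ]
}}

```text
time: 11.35
eef_pos: [0.4478, -0.1152, 0.1481]
tcp_rot: [0.237, 0.666, -0.237, 0.666]
contact_force: [0.1, 0.9, -1.3]
opening: 0.339
```

Call:
{"api": "drive_tool", "payload": {
  "series": [
    [[0, 0.44, -0.27], [7.8, 0, 0]],
    [[0, 0.4, -0.33], [7.8, 0, 0]],
    [[0, 0.35, -0.38], [7.8, 0, 0]],
    [[0, 0.3, -0.42], [7.8, 0, 0]],
    [[0, 0.24, -0.46], [7.8, 0, 0]]
  ]
}}

```text
time: 11.85
eef_pos: [0.4649, 0.0186, 0.1464]
tcp_rot: [0.453, 0.543, -0.455, 0.541]
contact_force: [-0.0, -0.8, -1.6]
opening: 0.335
```

```bash
python3 plan.py t -37 -103 110 0
```

```text
pos [464.9  18.6 146.4] yaw 10.1 tilt 0.16 dyaw -12.1 q6 -0.35 open 0.335 t 11.8
world shift [ -2.1  45.1 -36.4] tool-now units [ 0.73  0.12 -0.9 ]
level rotvec [-0.  -0.   0.2]
[[0.36, 0.06, -0.45], [6.1, 0, 0]]
[[0.36, 0.01, -0.45], [6.1, 0, 0]]
```

Call:
{"api": "drive_tool", "payload": {
  "series": [
    [[0.2, 0.06, -0.45], [6, 0, 0]],
    [[0.3, 0.01, -0.4], [6, 0, 0]],
    [[0, 0, 0], [0, 0, 0]],
    [[0, 0, 0], [0, 0, 0]]
  ]
}}

```text
time: 12.25
eef_pos: [0.4621, 0.0655, 0.1202]
tcp_rot: [-0.508, -0.492, 0.51, -0.49]
contact_force: [0.3, 0.4, -1.0]
opening: 0.336
```

```bash
python3 plan.py t -37 -103 32 0
python3 - <<'E'
from h import *
save(cam("wrist"),"w4.png")
E
```

```text
pos [462.1  65.5 120.2] yaw -2.1 tilt 0.22 dyaw 0.1 q6 -0.04 open 0.336 t 12.2
world shift [  0.6  -1.8 -88.2] tool-now units [1.76 0.02 0.03]
level rotvec [-0.  -0.   0.2]
[[0.88, 0.01, 0.02], [-0.1, 0, 0]]
[[0.88, 0.01, 0.02], [-0.1, 0, 0]]
```

View pics/w4.png

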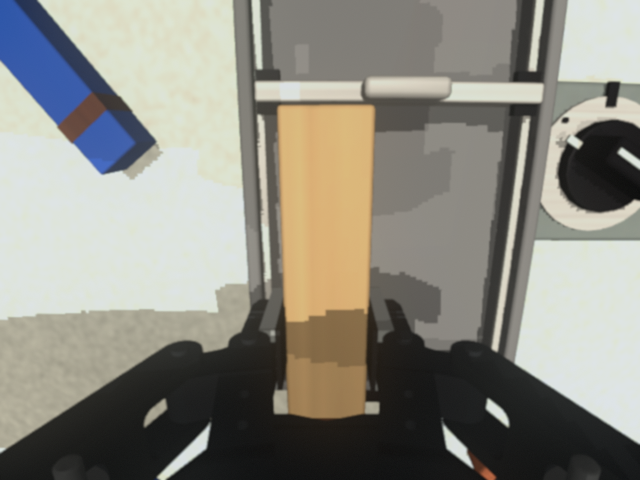

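```bash
python3 - <<'E'
from h import *
c=cam("wrist")
for p in((278,105),(375,105)): print(onz(c,*p,.130)*1000)
for p in((257,92),(540,92)): print("div top",onz(c,*p,.050)*1000)
from plan import tray
print(tray(-37,-13+5),tray(-37,-103+75+3))
E
python3 plan.py t -37 -103 32 0
```

```text
[451.13885474 143.75167559 130.        ]
[480.57009953 142.62220455 130.        ]
div top [431.26727353 155.1798581   50.        ]
div top [573.6072902  150.67453473  50.        ]
[np.float64(466.04334342667346), np.float64(158.69615476183978), 0] [np.float64(465.45005198273094), np.float64(141.70651070251515), 0]
pos [462.1  65.  120.3] yaw -2.2 tilt 0.21 dyaw 0.2 q6 -0.04 open 0.334 t 12.3
world shift [  0.6  -1.2 -88.3] tool-now units [1.77 0.02 0.02]
level rotvec [-0.  -0.   0.2]
[[0.88, 0.01, 0.01], [-0.1, 0, 0]]
[[0.88, 0.01, 0.01], [-0.1, 0, 0]]
```

Call:
{"api": "drive_tool", "payload": {
  "series": [
    [[0.4, 0.02, 0.04], [0, 0, 0.2]],
    [[0.6, 0, 0], [0, 0, 0]],
    [[0.5, 0, 0], [0, 0, 0]],
    [[0, 0, 0], [0, 0, 0]],
    [[0, 0, 0], [0, 0, 0]]
  ]
}}

```text
time: 12.85
eef_pos: [0.4684, 0.0581, 0.0486]
tcp_rot: [0.512, 0.487, -0.508, 0.493]
contact_force: [0.6, 0.2, -0.7]
opening: 0.338
```

```bash
python3 plan.py t -37 -104 29 0
```

```text
pos [468.4  58.1  48.6] yaw -2.3 tilt 0.63 dyaw 0.3 q6 -0.05 open 0.338 t 12.8
world shift [ -5.7   4.6 -19.6] tool-now units [ 0.39 -0.12 -0.09]
level rotvec [-0.   0.1 -0.6]
[[0.39, -0.12, -0.09], [-0.3, 0, 0]]
```

Call:
{"api": "drive_tool", "payload": {
  "series": [
    [[0.1, -0.1, -0.07], [-0.2, 0, -0.4]],
    [[0, 0, 0], [0, 0, 0]],
    [[0.25, 0, 0], [0, 0, 0]],
    [[0, 0, 0], [0, 0, 0]],
    [[0, 0, 0], [0, 0, 0]]
  ]
}}

```text
time: 13.35
eef_pos: [0.4668, 0.0612, 0.0344]
tcp_rot: [0.512, 0.487, -0.507, 0.494]
contact_force: [0.5, -0.2, -1.3]
opening: 0.338
```

```bash
python3 plan.py t -37 -104 29 0
```

```text
pos [466.8  61.2  34.4] yaw -2.1 tilt 0.7 dyaw 0.1 q6 -0.05 open 0.338 t 13.3
world shift [-4.2  1.5 -5.4] tool-now units [ 0.11 -0.09 -0.03]
level rotvec [-0.   0.1 -0.7]
[[0.11, -0.08, -0.03], [-0.1, 0, 0]]
```

Call:
{"api": "drive_tool", "payload": {
  "series": [
    [[0.1, -0.1, -0.03], [-0.2, 0, -0.6]],
    [[0.04, 0, 0], [0, 0, 0]],
    [[0, 0, 0], [0, 0, 0]]
  ]
}}

```text
time: 13.65
eef_pos: [0.462, 0.0631, 0.0272]
tcp_rot: [-0.508, -0.491, 0.508, -0.493]
contact_force: [0.9, -1.5, 0.4]
opening: 0.337
```

```bash
python3 plan.py t -37 -104 28 0
```

```text
pos [462.   63.1  27.2] yaw -1.9 tilt 0.14 dyaw -0.1 q6 -0.05 open 0.337 t 13.7
world shift [ 0.7 -0.4  0.8] tool-now units [-0.02  0.01  0.01]
level rotvec [-0.   0.1 -0.1]
[[-0.02, 0.01, 0.01], [0.1, 0, 0]]
```

Call:
{"api": "drive_tool", "payload": {
  "series": [
    [[0, 0, 0], [0, 0, 0]],
    [[0, 0, 0], [0, 0, 0]],
    [[0, 0, 0], [0, 0, 0]]
  ],
  "grip": -0.08
}}

```text
time: 13.95
eef_pos: [0.4626, 0.0631, 0.0276]
tcp_rot: [0.508, 0.491, -0.508, 0.493]
contact_force: [0.3, -0.2, -0.8]
opening: 0.461
```

Call:
{"api": "drive_tool", "payload": {
  "series": [
    [[-0.3, 0, 0], [0, 0, 0]],
    [[-0.6, 0, 0], [0, 0, 0]],
    [[-0.9, 0, 0], [0, 0, 0]],
    [[-0.4, 0, 0], [0, 0, 0]]
  ]
}}

```text
time: 14.35
eef_pos: [0.4594, 0.0634, 0.1375]
tcp_rot: [-0.506, -0.493, 0.51, -0.49]
contact_force: [0.5, -0.4, 0.2]
opening: 0.456
```

```bash
python3 - <<'E'
from h import *
t=cam("top"); 
for p in parts(t): print(p)
c=cam("wrist"); save(c,"w5.png")
E
python3 plan.py w 437 -346.5 110 83
```

```text
('stake', array([ 436.9, -344. ]), array([ 36.9, 149.3]), np.float32(-8.7))
('foot', array([ 603., -126.]), array([32.5, 58.5]), np.float32(-36.5))
('foot', array([ 609.9, -231.5]), array([58.1, 32.3]), np.float32(37.4))
pos [460.   63.4 137.3] yaw -1.9 tilt 0.28 dyaw 84.9 q6 -0.05 open 0.456 t 14.4
world shift [ -23.  -409.9  -27.3] tool-now units [ 0.56 -0.19  8.21]
level rotvec [0.  0.1 0.3]
[[0.05, -0.02, 0.82], [-8.5, 0, 0]]
[[0.05, -0.14, 0.81], [-8.5, 0, 0]]
[[0.05, -0.26, 0.78], [-8.5, 0, 0]]
[[0.05, -0.37, 0.73], [-8.5, 0, 0]]
[[0.05, -0.47, 0.67], [-8.5, 0, 0]]
[[0.05, -0.57, 0.59], [-8.5, 0, 0]]
[[0.05, -0.65, 0.5], [-8.5, 0, 0]]
[[0.05, -0.72, 0.4], [-8.5, 0, 0]]
[[0.05, -0.77, 0.29], [-8.5, 0, 0]]
[[0.05, -0.8, 0.17], [-8.5, 0, 0]]
```

View pics/w5.png

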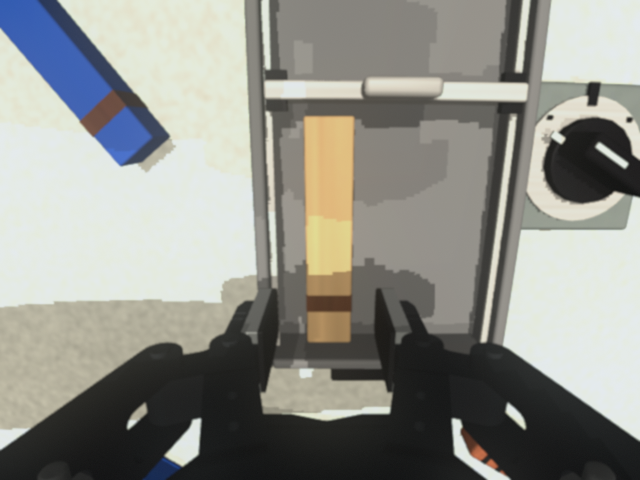

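Stake 1 lies flat in the long bay (305–354, 115–342). Now stake 2.

Call:
{"api": "drive_tool", "payload": {
  "series": [
    [[0.03, -0.02, 0.82], [-8.5, 0, 0]],
    [[0.05, -0.14, 0.81], [-8.5, 0, 0]],
    [[0.05, -0.26, 0.78], [-8.5, 0, 0]],
    [[0.05, -0.37, 0.73], [-8.5, 0, 0]],
    [[0.05, -0.47, 0.67], [-8.5, 0, 0]]
  ],
  "grip": 1
}}

```text
time: 14.95
eef_pos: [0.4437, -0.1259, 0.1215]
tcp_rot: [0.31, 0.638, -0.311, 0.632]
contact_force: [0.5, 0.3, -0.8]
opening: 1.002
```

Call:
{"api": "drive_tool", "payload": {
  "series": [
    [[0.05, -0.57, 0.59], [-8.5, 0, 0]],
    [[0.05, -0.65, 0.5], [-8.5, 0, 0]],
    [[0.05, -0.72, 0.4], [-8.5, 0, 0]],
    [[0.05, -0.7, 0.29], [-8.5, 0, 0]],
    [[0, 0, 0], [0, 0, 0]]
  ]
}}

```text
time: 15.45
eef_pos: [0.4217, -0.288, 0.1028]
tcp_rot: [0.118, 0.704, -0.115, 0.691]
contact_force: [0.4, 0.1, 0.2]
opening: 0.999
```

```bash
python3 plan.py w 437 -346.5 100 83
```

```text
pos [ 421.7 -288.   102.8] yaw 71.0 tilt 1.03 dyaw 12.0 q6 -2.03 open 0.999 t 15.4
world shift [ 15.3 -58.5  -2.8] tool-now units [ 0.04 -1.01  0.67]
level rotvec [ 0.  -1.  -0.1]
[[0.03, -0.5, 0.33], [-6.0, 0, 0]]
[[0.03, -0.54, 0.28], [-6.0, 0, 0]]
```

Call:
{"api": "drive_tool", "payload": {
  "series": [
    [[0, -0.5, 0.33], [-6, -0.5, 0]],
    [[0, -0.5, 0.25], [-6, 0, 0]],
    [[0, 0, 0], [0, 0, 0]],
    [[0, 0, 0], [0, 0, 0]]
  ]
}}

```text
time: 15.85
eef_pos: [0.4327, -0.3418, 0.0946]
tcp_rot: [0.048, 0.712, -0.037, 0.7]
contact_force: [0.5, 0.2, -0.6]
opening: 1.003
```

```bash
python3 plan.py w 437 -346.5 100 83
python3 - <<'E'
from h import *
save(cam("wrist"),"w6.png")
E
```

```text
pos [ 432.7 -341.8   94.6] yaw 83.1 tilt 1.28 dyaw -0.1 q6 -2.3 open 1.003 t 15.8
world shift [ 4.3 -4.7  5.4] tool-now units [-0.11 -0.08  0.09]
level rotvec [ 0.  -1.  -0.8]
[[-0.11, -0.08, 0.1], [0.1, 0, 0]]
```

View pics/w6.png

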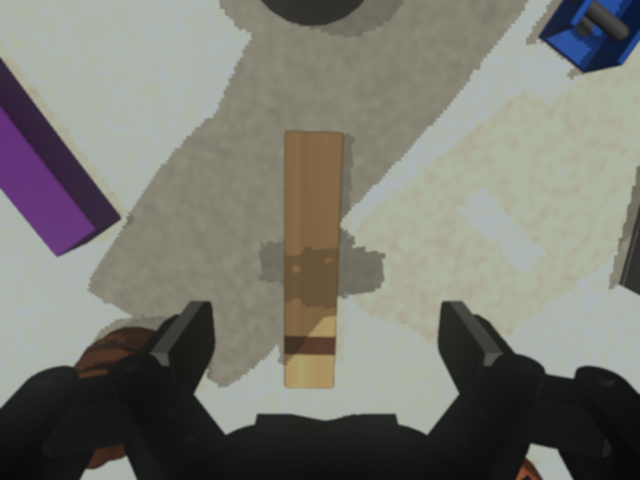

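```bash
python3 - <<'E'
from h import *
c=cam("wrist"); t=cam("top")
quad(c,((284,131),(343,132),(334,388),(284,388)))
print(onz(t,511,250,.06)*1000)
E
python3 plan.py w 437 -346.5 20 83
```

```text
centre [ 437.  -349.2   30. ] sides [np.float64(29.5), np.float64(149.1), np.float64(30.2), np.float64(149.4)] yaw long 171.5
[ 494.84568959 -454.4667453    60.        ]
pos [ 433.  -341.5   95.4] yaw 83.2 tilt 1.2 dyaw -0.2 q6 -2.3 open 1.003 t 16.0
world shift [  4.   -5.  -75.4] tool-now units [ 1.51 -0.11  0.12]
level rotvec [ 0.  -0.9 -0.7]
[[0.75, -0.05, 0.05], [0.1, 0, 0]]
[[0.75, -0.05, 0.05], [0.1, 0, 0]]
```

Call:
{"api": "drive_tool", "payload": {
  "series": [
    [[0.3, -0.12, 0.1], [1.3, -0.7, -0.5]],
    [[0.5, 0, 0], [0, 0, 0]],
    [[0.5, 0, 0], [0, 0, 0]],
    [[0.1, 0, 0], [0, 0, 0]],
    [[0, 0, 0], [0, 0, 0]]
  ]
}}

```text
time: 16.5
eef_pos: [0.4384, -0.3436, 0.0253]
tcp_rot: [0.051, 0.706, -0.049, 0.705]
contact_force: [0.6, -0.0, 0.2]
opening: 1.001
```

```bash
python3 plan.py w 437 -348.5 18 81.5
```

```text
pos [ 438.4 -343.6   25.3] yaw 81.9 tilt 0.15 dyaw -0.4 q6 -2.28 open 1.001 t 16.5
world shift [-1.4 -4.9 -7.3] tool-now units [ 0.15 -0.1  -0.01]
level rotvec [ 0.  -0.1 -0.1]
[[0.15, -0.1, -0.01], [0.4, 0, 0]]
```

Call:
{"api": "drive_tool", "payload": {
  "series": [
    [[0.15, -0.1, -0.03], [0.4, 0, 0]],
    [[0, 0, 0], [0, 0, 0]],
    [[0, 0, 0], [0, 0, 0]],
    [[0, 0, 0], [0, 0, 0]],
    [[0, 0, 0], [0, 0, 0]]
  ],
  "grip": -1
}}

```text
time: 17.0
eef_pos: [0.4379, -0.3503, 0.0218]
tcp_rot: [0.052, 0.704, -0.053, 0.706]
contact_force: [-0.4, -0.0, -2.4]
opening: 0.334
```

Call:
{"api": "drive_tool", "payload": {
  "series": [
    [[0, 0, 0], [0, 0, 0]],
    [[0, 0, 0], [0, 0, 0]],
    [[0, 0, 0], [0, 0, 0]]
  ]
}}

```text
time: 17.3
eef_pos: [0.4378, -0.3501, 0.0218]
tcp_rot: [0.052, 0.704, -0.053, 0.706]
contact_force: [0.2, 0.7, -1.0]
opening: 0.338
```

Call:
{"api": "drive_tool", "payload": {
  "series": [
    [[-0.4, 0, 0], [0, 0, 0]],
    [[-0.8, 0, 0], [0, 0, 0]],
    [[-0.8, 0, 0], [0, 0, 0]],
    [[-0.5, 0, 0], [0, 0, 0]]
  ]
}}

```text
time: 17.7
eef_pos: [0.4341, -0.3461, 0.1434]
tcp_rot: [0.056, 0.708, -0.049, 0.702]
contact_force: [-0.3, -0.7, -1.1]
opening: 0.331
```

```bash
python3 plan.py t 35 -104 140 0
```

```text
pos [ 434.1 -346.1  143.4] yaw 81.5 tilt 0.69 dyaw -83.5 q6 -2.28 open 0.331 t 17.7
world shift [100.6 406.4  -3.4] tool-now units [0.13 8.34 0.78]
level rotvec [ 0.  -0.5 -0.5]
[[0.01, 0.83, 0.08], [8.3, 0, 0]]
[[0.01, 0.84, -0.04], [8.3, 0, 0]]
[[0.01, 0.82, -0.16], [8.3, 0, 0]]
[[0.01, 0.79, -0.28], [8.3, 0, 0]]
[[0.01, 0.74, -0.39], [8.3, 0, 0]]
[[0.01, 0.67, -0.5], [8.3, 0, 0]]
[[0.01, 0.6, -0.59], [8.3, 0, 0]]
[[0.01, 0.5, -0.67], [8.3, 0, 0]]
[[0.01, 0.4, -0.74], [8.3, 0, 0]]
[[0.01, 0.29, -0.79], [8.3, 0, 0]]
```

Call:
{"api": "drive_tool", "payload": {
  "series": [
    [[0.01, 0.83, 0.08], [8.3, 0.3, 0.3]],
    [[0.01, 0.84, -0.04], [8.3, 0, 0]],
    [[0.01, 0.82, -0.16], [8.3, 0, 0]],
    [[0.01, 0.79, -0.28], [8.3, 0, 0]],
    [[0.01, 0.74, -0.39], [8.3, 0, 0]]
  ]
}}

```text
time: 18.2
eef_pos: [0.4884, -0.1491, 0.1494]
tcp_rot: [0.304, 0.64, -0.301, 0.638]
contact_force: [-0.2, -0.4, -1.8]
opening: 0.335
```

Call:
{"api": "drive_tool", "payload": {
  "series": [
    [[0.01, 0.67, -0.5], [8.3, 0, 0]],
    [[0.01, 0.6, -0.59], [8.3, 0, 0]],
    [[0.01, 0.5, -0.67], [8.3, 0, 0]],
    [[0.01, 0.4, -0.7], [8.3, 0, 0]],
    [[0, 0, 0], [0, 0, 0]]
  ]
}}

```text
time: 18.7
eef_pos: [0.5263, 0.0122, 0.1476]
tcp_rot: [0.469, 0.532, -0.466, 0.529]
contact_force: [0.2, -0.1, -1.1]
opening: 0.336
```

```bash
python3 plan.py t 35 -102 120 0
```

```text
pos [526.3  12.2 147.6] yaw 7.3 tilt 0.37 dyaw -9.3 q6 -0.3 open 0.336 t 18.7
world shift [  8.4  50.1 -27.6] tool-now units [ 0.56  0.29 -0.97]
level rotvec [ 0.  -0.4 -0. ]
[[0.28, 0.15, -0.49], [4.6, 0, 0]]
[[0.28, 0.11, -0.5], [4.6, 0, 0]]
```

Call:
{"api": "drive_tool", "payload": {
  "series": [
    [[0.25, 0.15, -0.49], [4.6, 0, 0]],
    [[0.25, 0.1, -0.45], [4.6, 0, 0]],
    [[0, 0, 0], [0, 0, 0]],
    [[0, 0, 0], [0, 0, 0]]
  ]
}}

```text
time: 19.1
eef_pos: [0.5345, 0.0616, 0.1219]
tcp_rot: [0.509, 0.493, -0.507, 0.49]
contact_force: [-0.3, -0.5, -0.2]
opening: 0.333
```

```bash
python3 plan.py t 35 -102 32 0
```

```text
pos [534.5  61.6 121.9] yaw -1.9 tilt 0.27 dyaw -0.1 q6 -0.05 open 0.333 t 19.1
world shift [  0.3   0.7 -89.9] tool-now units [ 1.8   0.01 -0.01]
level rotvec [-0.  -0.3  0.1]
[[0.9, 0.0, -0.01], [0.1, 0, 0]]
[[0.9, 0.0, -0.01], [0.1, 0, 0]]
```

Call:
{"api": "drive_tool", "payload": {
  "series": [
    [[0.4, 0, 0], [0, 0, 0]],
    [[0.6, 0, 0], [0, 0, 0]],
    [[0.4, 0, 0], [0, 0, 0]],
    [[0.1, 0, 0], [0, 0, 0]],
    [[0, 0, 0], [0, 0, 0]]
  ]
}}

```text
time: 19.6
eef_pos: [0.5371, 0.0561, 0.0486]
tcp_rot: [0.51, 0.491, -0.506, 0.493]
contact_force: [0.2, -1.0, -1.1]
opening: 0.336
```

```bash
python3 plan.py t 35 -102 30 0
```

```text
pos [537.1  56.1  48.6] yaw -1.8 tilt 0.33 dyaw -0.2 q6 -0.06 open 0.336 t 19.6
world shift [ -2.4   6.1 -18.6] tool-now units [ 0.37 -0.05 -0.12]
level rotvec [ 0.  -0.1 -0.3]
[[0.37, -0.05, -0.12], [0.2, 0, 0]]
```

Call:
{"api": "drive_tool", "payload": {
  "series": [
    [[0.2, -0.06, -0.12], [0.2, 0, -0.3]],
    [[0.15, 0, 0], [0, 0, 0]],
    [[0.03, 0, 0], [0, 0, 0]],
    [[0, 0, 0], [0, 0, 0]]
  ]
}}

```text
time: 20.0
eef_pos: [0.5365, 0.0616, 0.0315]
tcp_rot: [0.511, 0.49, -0.507, 0.492]
contact_force: [0.7, 0.4, -1.4]
opening: 0.335
```

```bash
python3 plan.py t 35 -102 30 0
```

```text
pos [536.5  61.6  31.5] yaw -2.1 tilt 0.32 dyaw 0.1 q6 -0.04 open 0.335 t 20.0
world shift [-1.8  0.7 -1.5] tool-now units [ 0.03 -0.04 -0.01]
level rotvec [ 0.  -0.1 -0.3]
[[0.03, -0.04, -0.01], [-0.1, 0, 0]]
```

Call:
{"api": "drive_tool", "payload": {
  "series": [
    [[0.03, -0.04, 0], [0, 0, -0.3]],
    [[0, 0, 0], [0, 0, 0]]
  ]
}}

```text
time: 20.2
eef_pos: [0.5349, 0.0618, 0.0306]
tcp_rot: [0.509, 0.491, -0.508, 0.491]
contact_force: [0.3, 0.5, -1.0]
opening: 0.337
```

Call:
{"api": "drive_tool", "payload": {
  "series": [
    [[0, 0, 0], [0, 0, 0]],
    [[0, 0, 0], [0, 0, 0]],
    [[0, 0, 0], [0, 0, 0]]
  ],
  "grip": -0.08
}}

```text
time: 20.5
eef_pos: [0.536, 0.0618, 0.0318]
tcp_rot: [0.51, 0.491, -0.507, 0.492]
contact_force: [0.9, -0.8, 0.2]
opening: 0.464
```

Call:
{"api": "drive_tool", "payload": {
  "series": [
    [[-0.3, 0, 0], [0, 0, 0]],
    [[-0.6, 0, 0], [0, 0, 0]],
    [[-0.9, 0, 0], [0, 0, 0]],
    [[-0.4, 0, 0], [0, 0, 0]]
  ]
}}

```text
time: 20.9
eef_pos: [0.5335, 0.0617, 0.1447]
tcp_rot: [-0.508, -0.493, 0.509, -0.49]
contact_force: [1.1, -0.3, 1.3]
opening: 0.463
```

```bash
python3 - <<'E'
from h import *
t=cam("top"); save(t,"top3.png")
for p in parts(t): print(p)
c=cam("wrist"); save(c,"w7.png")
E
python3 plan.py w 438.4 -123.3 110 81
```

```text
('foot', array([ 602.8, -125.8]), array([32.1, 58.9]), np.float32(-37.2))
('foot', array([ 610. , -231.4]), array([57.8, 32.3]), np.float32(37.4))
pos [534.2  61.6 144.8] yaw -2.0 tilt 0.13 dyaw 83.0 q6 -0.04 open 0.462 t 21.0
world shift [ -95.8 -184.9  -34.8] tool-now units [ 0.69 -1.78  3.77]
level rotvec [-0.  -0.1  0.1]
[[0.07, -0.18, 0.38], [-8.3, 0, 0]]
[[0.07, -0.23, 0.35], [-8.3, 0, 0]]
[[0.07, -0.28, 0.31], [-8.3, 0, 0]]
[[0.07, -0.32, 0.27], [-8.3, 0, 0]]
[[0.07, -0.36, 0.22], [-8.3, 0, 0]]
[[0.07, -0.38, 0.16], [-8.3, 0, 0]]
[[0.07, -0.4, 0.11], [-8.3, 0, 0]]
[[0.07, -0.41, 0.05], [-8.3, 0, 0]]
[[0.07, -0.42, -0.01], [-8.3, 0, 0]]
[[0.07, -0.41, -0.07], [-8.3, 0, 0]]
```

View pics/w7.png

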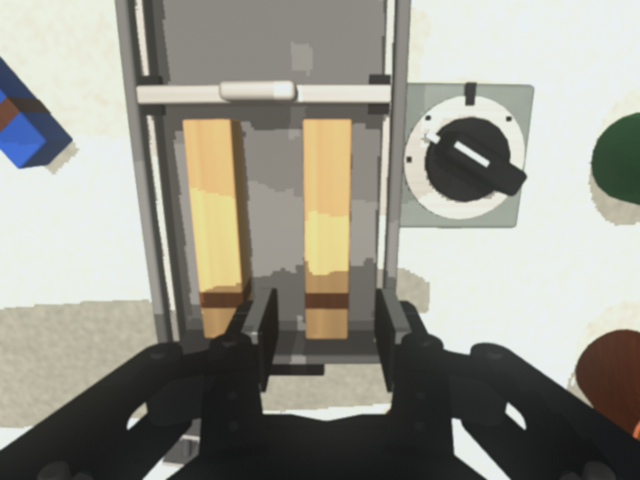

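View pics/top3.png

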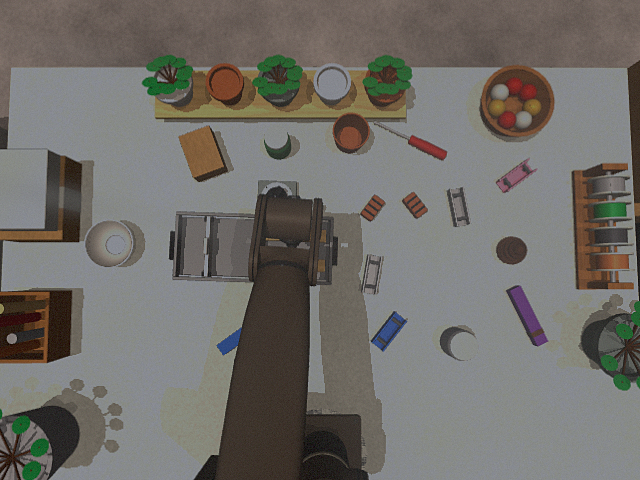

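Call:
{"api": "drive_tool", "payload": {
  "series": [
    [[0, -0.18, 0.38], [-8.3, 0, 0]],
    [[0.07, -0.23, 0.35], [-8.3, 0, 0]],
    [[0.07, -0.28, 0.31], [-8.3, 0, 0]],
    [[0.07, -0.32, 0.27], [-8.3, 0, 0]],
    [[0.07, -0.36, 0.22], [-8.3, 0, 0]]
  ],
  "grip": 1
}}

```text
time: 21.5
eef_pos: [0.485, -0.0327, 0.13]
tcp_rot: [0.294, 0.644, -0.292, 0.643]
contact_force: [0.0, -0.4, 1.2]
opening: 1.001
```

Call:
{"api": "drive_tool", "payload": {
  "series": [
    [[0.07, -0.38, 0.16], [-8.3, 0, 0]],
    [[0.07, -0.4, 0.11], [-8.3, 0, 0]],
    [[0.07, -0.41, 0.05], [-8.3, 0, 0]],
    [[0.07, -0.4, 0], [-8.3, 0, 0]],
    [[0, 0, 0], [0, 0, 0]]
  ]
}}

```text
time: 22.0
eef_pos: [0.4444, -0.1097, 0.111]
tcp_rot: [0.092, 0.705, -0.089, 0.698]
contact_force: [0.4, 0.3, -0.5]
opening: 1.004
```

```bash
python3 plan.py w 438.4 -123.3 100 81
```

```text
pos [ 444.4 -109.7  111. ] yaw 75.3 tilt 0.59 dyaw 5.7 q6 -1.78 open 1.004 t 22.0
world shift [ -6.  -13.6 -11. ] tool-now units [ 0.22 -0.29 -0.04]
level rotvec [ 0.  -0.6 -0.2]
[[0.22, -0.29, -0.05], [-5.7, 0, 0]]
```

Call:
{"api": "drive_tool", "payload": {
  "series": [
    [[0.22, -0.25, -0.03], [-5.7, 0, 0]],
    [[0, 0, 0], [0, 0, 0]],
    [[0, 0, 0], [0, 0, 0]]
  ]
}}

```text
time: 22.3
eef_pos: [0.439, -0.1203, 0.099]
tcp_rot: [0.061, 0.708, -0.056, 0.701]
contact_force: [0.4, 0.4, 1.1]
opening: 0.997
```

```bash
python3 - <<'E'
from h import *
c=cam("wrist"); save(c,"w8.png")
E
python3 plan.py w 438.4 -123.3 20 81
```

```text
pos [ 438.9 -120.2   98.9] yaw 80.6 tilt 0.75 dyaw 0.4 q6 -1.9 open 1.001 t 22.4
world shift [ -0.5  -3.1 -78.9] tool-now units [ 1.58 -0.07  0.02]
level rotvec [ 0.  -0.7 -0.3]
[[0.79, -0.03, 0.0], [-0.2, 0, 0]]
[[0.79, -0.03, 0.0], [-0.2, 0, 0]]
```

View pics/w8.png

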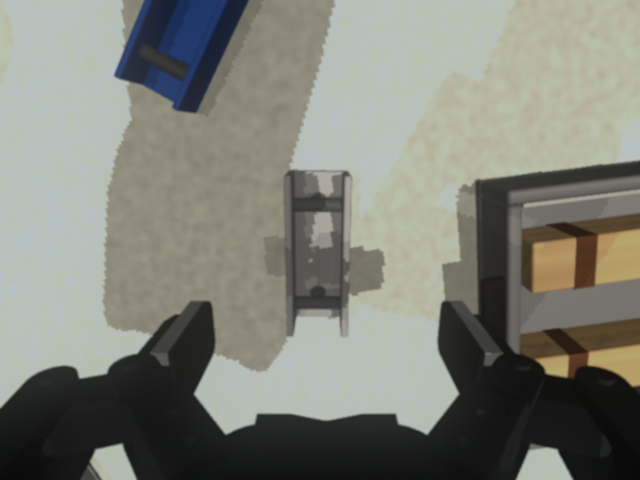

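```bash
python3 - <<'E'
from h import *
c=cam("wrist")
quad(c,((285,172),(351,172),(349,335),(287,335)))
E
python3 plan.py w 438.4 -123.3 20 81|head -3
```

```text
centre [ 437.4 -123.7   30. ] sides [np.float64(34.5), np.float64(95.4), np.float64(36.7), np.float64(95.3)] yaw long 170.3
pos [ 439.1 -120.2   99.1] yaw 80.7 tilt 0.72 dyaw 0.3 q6 -1.9 open 1.003 t 22.4
world shift [ -0.7  -3.1 -79.1] tool-now units [ 1.58 -0.07  0.01]
level rotvec [ 0.  -0.6 -0.3]
```

Call:
{"api": "drive_tool", "payload": {
  "series": [
    [[0.3, -0.12, -0.02], [0.4, -0.5, -0.2]],
    [[0.5, 0, 0], [0, 0, 0]],
    [[0.5, 0, 0], [0, 0, 0]],
    [[0.2, 0, 0], [0, 0, 0]],
    [[0, 0, 0], [0, 0, 0]]
  ]
}}

```text
time: 22.9
eef_pos: [0.4414, -0.1245, 0.0257]
tcp_rot: [0.061, 0.702, -0.061, 0.707]
contact_force: [-0.4, -0.5, 0.4]
opening: 1.002
```

```bash
python3 plan.py w 437.5 -123.7 19 80.3
```

```text
pos [ 441.4 -124.5   25.7] yaw 80.1 tilt 0.35 dyaw 0.2 q6 -1.9 open 1.002 t 22.9
world shift [-3.9  0.8 -6.7] tool-now units [ 0.13  0.   -0.08]
level rotvec [-0.   0.4 -0. ]
[[0.13, 0.0, -0.08], [-0.2, 0, 0]]
```

Call:
{"api": "drive_tool", "payload": {
  "series": [
    [[0.15, 0, -0.1], [0, 0.3, 0]],
    [[0, 0, 0], [0, 0, 0]],
    [[0, 0, 0], [0, 0, 0]],
    [[0, 0, 0], [0, 0, 0]],
    [[0, 0, 0], [0, 0, 0]]
  ],
  "grip": -1
}}

```text
time: 23.4
eef_pos: [0.4391, -0.1244, 0.0216]
tcp_rot: [0.06, 0.702, -0.062, 0.707]
contact_force: [0.2, 1.0, -0.9]
opening: 0.407
```

Call:
{"api": "drive_tool", "payload": {
  "series": [
    [[0, 0, 0], [0, 0, 0]],
    [[0, 0, 0], [0, 0, 0]],
    [[0, 0, 0], [0, 0, 0]]
  ]
}}

```text
time: 23.7
eef_pos: [0.4391, -0.1245, 0.0219]
tcp_rot: [0.06, 0.702, -0.062, 0.707]
contact_force: [-0.1, -1.0, -0.9]
opening: 0.404
```

Call:
{"api": "drive_tool", "payload": {
  "series": [
    [[-0.4, 0, 0], [0, 0, 0]],
    [[-0.8, 0, 0], [0, 0, 0]],
    [[-0.8, 0, 0], [0, 0, 0]],
    [[-0.5, 0, 0], [0, 0, 0]]
  ]
}}

```text
time: 24.1
eef_pos: [0.434, -0.122, 0.1449]
tcp_rot: [0.063, 0.707, -0.06, 0.702]
contact_force: [-0.2, 0.3, -0.9]
opening: 0.409
```

```bash
python3 plan.py t -36 47 140 0
```

```text
pos [ 434.  -122.   144.9] yaw 80.0 tilt 0.44 dyaw -82.0 q6 -1.9 open 0.409 t 24.1
world shift [ 35.  335.7  -4.9] tool-now units [ 0.12  6.73 -0.47]
level rotvec [ 0.  -0.4 -0.2]
[[0.01, 0.67, -0.05], [8.2, 0, 0]]
[[0.01, 0.66, -0.14], [8.2, 0, 0]]
[[0.01, 0.63, -0.24], [8.2, 0, 0]]
[[0.01, 0.59, -0.32], [8.2, 0, 0]]
[[0.01, 0.54, -0.4], [8.2, 0, 0]]
[[0.01, 0.48, -0.48], [8.2, 0, 0]]
[[0.01, 0.4, -0.54], [8.2, 0, 0]]
[[0.01, 0.32, -0.59], [8.2, 0, 0]]
[[0.01, 0.23, -0.63], [8.2, 0, 0]]
[[0.01, 0.14, -0.66], [8.2, 0, 0]]
```

Call:
{"api": "drive_tool", "payload": {
  "series": [
    [[0, 0.67, -0.05], [8.2, 0.3, 0.2]],
    [[0, 0.66, -0.14], [8.2, 0, 0]],
    [[0, 0.63, -0.24], [8.2, 0, 0]],
    [[0, 0.59, -0.32], [8.2, 0, 0]],
    [[0, 0.54, -0.4], [8.2, 0, 0]]
  ]
}}

```text
time: 24.6
eef_pos: [0.4563, 0.0419, 0.1521]
tcp_rot: [0.311, 0.635, -0.309, 0.636]
contact_force: [0.1, 0.3, -0.4]
opening: 0.405
```

Call:
{"api": "drive_tool", "payload": {
  "series": [
    [[0.01, 0.48, -0.48], [8.2, 0, 0]],
    [[0.01, 0.4, -0.54], [8.2, 0, 0]],
    [[0.01, 0.32, -0.59], [8.2, 0, 0]],
    [[0.01, 0.2, -0.6], [8.2, 0, 0]],
    [[0, 0, 0], [0, 0, 0]]
  ]
}}

```text
time: 25.1
eef_pos: [0.4702, 0.1798, 0.1497]
tcp_rot: [0.481, 0.519, -0.479, 0.519]
contact_force: [-0.5, -0.8, -1.3]
opening: 0.406
```

```bash
python3 plan.py t -36 46.5 120 0
```

```text
pos [470.2 179.8 149.7] yaw 4.5 tilt 0.22 dyaw -6.5 q6 0.08 open 0.406 t 25.1
world shift [ -1.2  33.3 -29.7] tool-now units [ 0.6   0.03 -0.66]
level rotvec [ 0.  -0.2 -0.1]
[[0.59, 0.03, -0.67], [6.5, 0, 0]]
```

Call:
{"api": "drive_tool", "payload": {
  "series": [
    [[0.2, 0.03, -0.4], [4, 0, 0]],
    [[0.3, 0, -0.22], [2.5, 0, 0]],
    [[0, 0, 0], [0, 0, 0]],
    [[0, 0, 0], [0, 0, 0]]
  ]
}}

```text
time: 25.5
eef_pos: [0.4695, 0.2112, 0.1236]
tcp_rot: [0.509, 0.492, -0.508, 0.491]
contact_force: [-0.3, 0.0, -0.9]
opening: 0.41
```

```bash
python3 - <<'E'
from h import *
c=cam("wrist"); save(c,"w9.png")
E
python3 plan.py t -36 46.5 32 0
```

```text
pos [469.3 211.  123.5] yaw -1.9 tilt 0.08 dyaw -0.1 q6 0.26 open 0.403 t 25.6
world shift [ -0.4   2.1 -91.5] tool-now units [ 1.83 -0.01 -0.04]
level rotvec [-0.  -0.1  0. ]
[[0.91, -0.0, -0.02], [0.0, 0, 0]]
[[0.91, -0.0, -0.02], [0.0, 0, 0]]
```

View pics/w9.png

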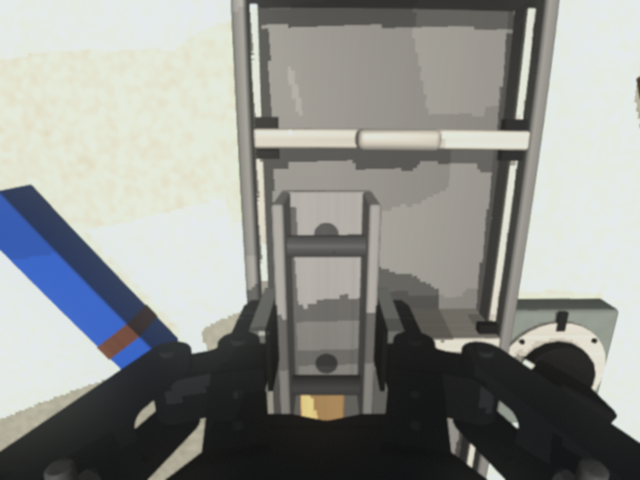

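Run:
```python
from h import *
c=cam("wrist")
for p,z in(((265,139),.05),((515,139),.05),((325,198),.13)): print(onz(c,*p,z)*1000)
```

```text
[440.44842503 277.67457644  50.        ]
[572.12045992 273.75827488  50.        ]
[471.48538946 259.65322997 130.        ]
```

Call:
{"api": "drive_tool", "payload": {
  "series": [
    [[0.4, 0, -0.1], [0, 0, 0]],
    [[0.6, 0, 0], [0, 0, 0]],
    [[0.4, 0, 0], [0, 0, 0]],
    [[0.1, 0, 0], [0, 0, 0]],
    [[0, 0, 0], [0, 0, 0]]
  ]
}}

```text
time: 26.1
eef_pos: [0.4747, 0.2135, 0.0523]
tcp_rot: [0.512, 0.489, -0.505, 0.493]
contact_force: [0.2, -0.1, -1.5]
opening: 0.405
```

```bash
python3 plan.py t -36 48.5 30 0
```

```text
pos [474.7 213.5  52.3] yaw -2.0 tilt 0.65 dyaw 0.0 q6 0.26 open 0.405 t 26.1
world shift [ -5.7   1.6 -22.3] tool-now units [ 0.44 -0.12 -0.03]
level rotvec [ 0.  -0.2 -0.6]
[[0.45, -0.12, -0.03], [-0.0, 0, 0]]
```

Call:
{"api": "drive_tool", "payload": {
  "series": [
    [[0.2, -0.12, -0.03], [0, -0.1, -0.5]],
    [[0.2, 0, 0], [0, 0, 0]],
    [[0.05, 0, 0], [0, 0, 0]],
    [[0, 0, 0], [0, 0, 0]]
  ]
}}

```text
time: 26.5
eef_pos: [0.4709, 0.2154, 0.0314]
tcp_rot: [0.511, 0.49, -0.506, 0.492]
contact_force: [-0.4, 0.6, -1.7]
opening: 0.405
```

```bash
python3 plan.py t -36 48.5 30 0
```

```text
pos [470.9 215.4  31.4] yaw -2.1 tilt 0.44 dyaw 0.1 q6 0.27 open 0.405 t 26.5
world shift [-1.9 -0.3 -1.4] tool-now units [ 0.03 -0.04  0.01]
level rotvec [ 0.  -0.2 -0.4]
[[0.03, -0.04, 0.01], [-0.1, 0, 0]]
```

Call:
{"api": "drive_tool", "payload": {
  "series": [
    [[0.03, -0.03, 0], [0, 0, -0.3]],
    [[0, 0, 0], [0, 0, 0]]
  ]
}}

```text
time: 26.7
eef_pos: [0.4697, 0.2156, 0.0302]
tcp_rot: [0.51, 0.491, -0.507, 0.491]
contact_force: [0.9, -0.4, -1.1]
opening: 0.408
```

Call:
{"api": "drive_tool", "payload": {
  "series": [
    [[0, 0, 0], [0, 0, 0]],
    [[0, 0, 0], [0, 0, 0]],
    [[0, 0, 0], [0, 0, 0]]
  ],
  "grip": 0.04
}}

```text
time: 27.0
eef_pos: [0.4709, 0.216, 0.0315]
tcp_rot: [0.511, 0.491, -0.506, 0.491]
contact_force: [0.1, -0.0, -0.3]
opening: 0.513
```

Call:
{"api": "drive_tool", "payload": {
  "series": [
    [[-0.3, 0, 0], [0, 0, 0]],
    [[-0.6, 0, 0], [0, 0, 0]],
    [[-0.9, 0, 0], [0, 0, 0]],
    [[-0.4, 0, 0], [0, 0, 0]]
  ]
}}

```text
time: 27.4
eef_pos: [0.4679, 0.2149, 0.1414]
tcp_rot: [-0.508, -0.492, 0.509, -0.49]
contact_force: [-0.2, -0.1, 0.7]
opening: 0.523
```

```bash
python3 - <<'E'
from h import *
t=cam("top"); save(t,"top4.png")
for p in parts(t): print(p)
c=cam("wrist"); save(c,"w10.png")
E
python3 plan.py w 604 -338 130 98
```

```text
('foot', array([ 603. , -125.9]), array([32.4, 58.3]), np.float32(-36.3))
('foot', array([ 610. , -231.5]), array([57.8, 32.1]), np.float32(37.8))
pos [468.5 215.  141.3] yaw -2.0 tilt 0.16 dyaw 100.0 q6 0.27 open 0.519 t 27.5
world shift [ 135.5 -553.   -11.3] tool-now units [ 0.2   3.1  10.96]
level rotvec [-0.  -0.1  0.1]
[[0.02, 0.26, 0.91], [-8.3, 0, 0]]
[[0.02, 0.12, 0.94], [-8.3, 0, 0]]
[[0.02, -0.01, 0.95], [-8.3, 0, 0]]
[[0.02, -0.15, 0.94], [-8.3, 0, 0]]
[[0.02, -0.29, 0.9], [-8.3, 0, 0]]
[[0.02, -0.41, 0.85], [-8.3, 0, 0]]
[[0.02, -0.53, 0.78], [-8.3, 0, 0]]
[[0.02, -0.64, 0.7], [-8.3, 0, 0]]
[[0.02, -0.74, 0.6], [-8.3, 0, 0]]
[[0.02, -0.82, 0.49], [-8.3, 0, 0]]
[[0.02, -0.88, 0.36], [-8.3, 0, 0]]
[[0.02, -0.92, 0.23], [-8.3, 0, 0]]
```

View pics/w10.png

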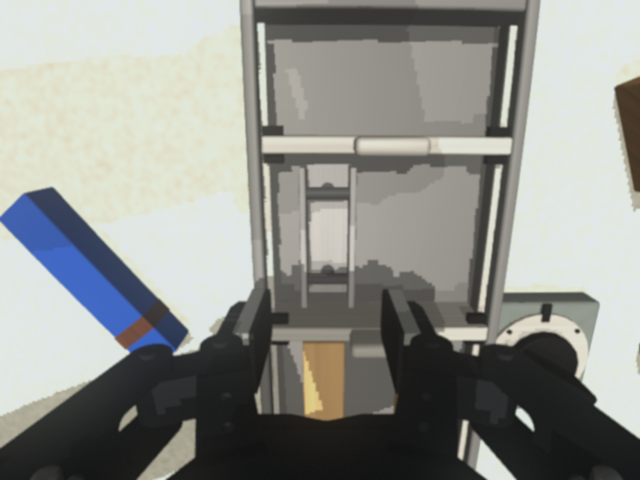

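View pics/top4.png

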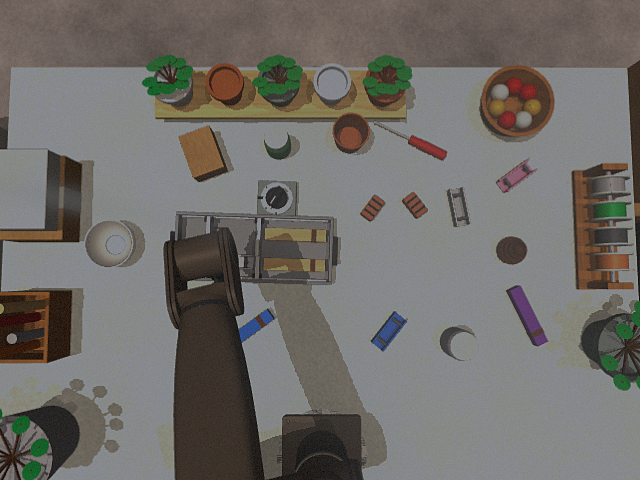

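Bracket A is flat in the middle bay (300–355, 165–307). Now bracket B.

Call:
{"api": "drive_tool", "payload": {
  "series": [
    [[0.02, 0.26, 0.91], [-8.3, 0, 0]],
    [[0.02, 0.12, 0.94], [-8.3, 0, 0]],
    [[0.02, -0.01, 0.95], [-8.3, 0, 0]],
    [[0.02, -0.15, 0.94], [-8.3, 0, 0]],
    [[0.02, -0.29, 0.9], [-8.3, 0, 0]]
  ],
  "grip": 1
}}

```text
time: 28.0
eef_pos: [0.5145, 0.0032, 0.1307]
tcp_rot: [0.315, 0.636, -0.314, 0.631]
contact_force: [0.2, 0.1, -0.2]
opening: 1.001
```

Call:
{"api": "drive_tool", "payload": {
  "series": [
    [[0.02, -0.41, 0.85], [-8.3, 0, 0]],
    [[0.02, -0.53, 0.78], [-8.3, 0, 0]],
    [[0.02, -0.64, 0.7], [-8.3, 0, 0]],
    [[0.02, -0.74, 0.6], [-8.3, 0, 0]],
    [[0.02, -0.82, 0.49], [-8.3, 0, 0]]
  ]
}}

```text
time: 28.5
eef_pos: [0.5547, -0.2294, 0.1148]
tcp_rot: [0.072, 0.71, -0.066, 0.698]
contact_force: [0.4, 0.0, 0.7]
opening: 1.003
```

```bash
python3 plan.py w 604 -338 110 99
```

```text
pos [ 554.7 -229.4  114.8] yaw 78.8 tilt 1.1 dyaw 20.2 q6 -1.94 open 1.003 t 28.5
world shift [  49.3 -108.6   -4.8] tool-now units [ 0.06 -1.94  1.39]
level rotvec [ 0.  -1.  -0.4]
[[0.03, -0.65, 0.46], [-6.7, 0, 0]]
[[0.03, -0.7, 0.38], [-6.7, 0, 0]]
[[0.03, -0.74, 0.3], [-6.7, 0, 0]]
```

Call:
{"api": "drive_tool", "payload": {
  "series": [
    [[-0.1, -0.65, 0.46], [-6.7, -0.5, 0]],
    [[0, -0.65, 0.35], [-6.7, 0, 0]],
    [[0, -0.6, 0.25], [-6.7, 0, 0]],
    [[0, 0, 0], [0, 0, 0]],
    [[0, 0, 0], [0, 0, 0]]
  ]
}}

```text
time: 29.0
eef_pos: [0.5965, -0.3379, 0.1062]
tcp_rot: [-0.051, 0.711, 0.064, 0.699]
contact_force: [-0.2, 0.1, -0.7]
opening: 1.001
```

```bash
python3 - <<'E'
from h import *
c=cam("wrist"); save(c,"w11.png")
E
python3 plan.py w 604 -338 20 99
```

```text
pos [ 596.2 -337.7  106.2] yaw 99.3 tilt 1.38 dyaw -0.3 q6 -2.4 open 1.001 t 29.1
world shift [  7.8  -0.3 -86.2] tool-now units [ 1.72 -0.06  0.18]
level rotvec [ 0.  -0.9 -1. ]
[[0.86, -0.02, 0.08], [0.2, 0, 0]]
[[0.86, -0.02, 0.08], [0.2, 0, 0]]
```

View pics/w11.png

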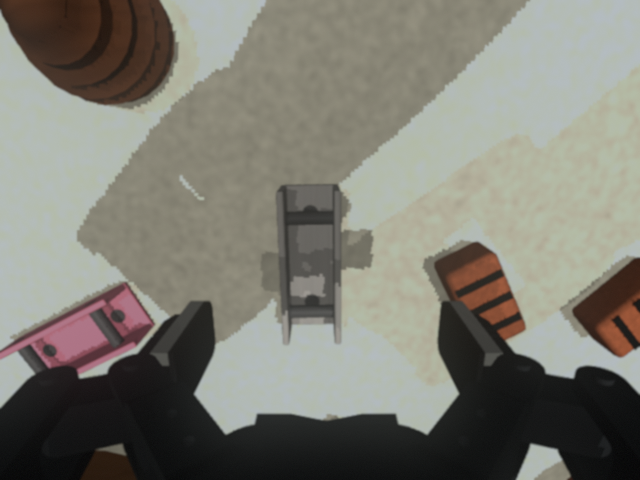

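```bash
python3 - <<'E'
from h import *
c=cam("wrist")
quad(c,((278,185),(341,184),(341,342),(283,343)))
for p in((150,320),(437,260)): print(onz(c,*p,.03)*1000)
E
python3 plan.py w 604 -338 20 99|head -3
```

```text
centre [ 604.5 -343.7   30. ] sides [np.float64(34.5), np.float64(97.0), np.float64(35.7), np.float64(97.0)] yaw long 9.599999999999994
[ 652.77544363 -434.91294409   30.        ]
[ 588.16767144 -271.99895628   30.        ]
pos [ 596.4 -337.   106.8] yaw 99.4 tilt 1.36 dyaw -0.4 q6 -2.4 open 1.002 t 29.1
world shift [  7.6  -1.  -86.8] tool-now units [ 1.73 -0.08  0.17]
level rotvec [ 0.  -0.9 -1. ]
```

Call:
{"api": "drive_tool", "payload": {
  "series": [
    [[0.3, -0.12, 0.12], [0, -0.7, -0.8]],
    [[0.5, 0, 0], [0, 0, 0]],
    [[0.5, 0, 0], [0, 0, 0]],
    [[0.2, 0, 0], [0, 0, 0]],
    [[0, 0, 0], [0, 0, 0]]
  ],
  "grip": 0.65
}}

```text
time: 29.6
eef_pos: [0.6028, -0.3348, 0.0304]
tcp_rot: [-0.058, 0.706, 0.061, 0.704]
contact_force: [0.1, 0.4, 0.5]
opening: 0.821
```

```bash
python3 plan.py w 604.5 -342 19 99.6;  python3 - <<'E'
from h import *
c=cam("wrist"); save(c,"w12.png")
E
```

```text
pos [ 602.8 -334.8   30.4] yaw 99.6 tilt 0.29 dyaw 0.0 q6 -2.39 open 0.821 t 29.6
world shift [  1.7  -7.2 -11.4] tool-now units [ 0.23 -0.15  0.01]
level rotvec [ 0.  -0.1 -0.3]
[[0.23, -0.15, 0.01], [-0.0, 0, 0]]
```

View pics/w12.png

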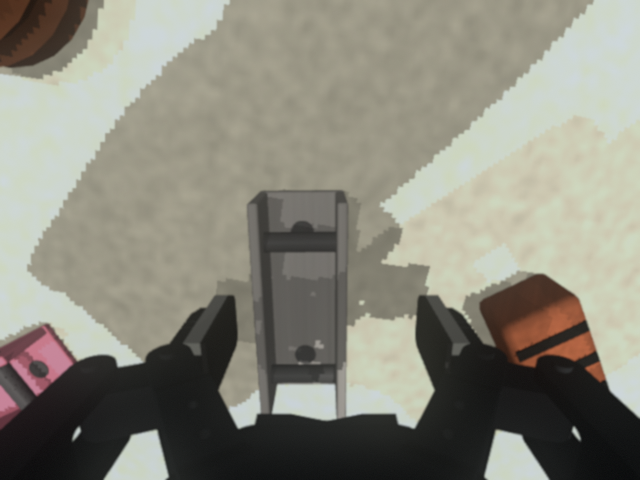

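Call:
{"api": "drive_tool", "payload": {
  "series": [
    [[0.12, -0.17, 0.03], [0, 0, -0.2]],
    [[0.1, 0, 0], [0, 0, 0]],
    [[0, 0, 0], [0, 0, 0]]
  ]
}}

```text
time: 29.95
eef_pos: [0.6081, -0.3444, 0.0232]
tcp_rot: [-0.061, 0.704, 0.058, 0.705]
contact_force: [-0.7, -0.5, -0.7]
opening: 0.825
```

```bash
python3 plan.py w 604.5 -342.5 19 99.6
```

```text
pos [ 608.1 -344.4   23.2] yaw 99.6 tilt 0.28 dyaw -0.0 q6 -2.4 open 0.825 t 29.9
world shift [-3.6  1.9 -4.2] tool-now units [ 0.08  0.05 -0.06]
level rotvec [0.  0.1 0.2]
[[0.08, 0.05, -0.06], [0.0, 0, 0]]
```

Call:
{"api": "drive_tool", "payload": {
  "series": [
    [[0.08, 0.02, -0.06], [0, 0, 0]],
    [[0, 0, 0], [0, 0, 0]],
    [[0, 0, 0], [0, 0, 0]],
    [[0, 0, 0], [0, 0, 0]],
    [[0, 0, 0], [0, 0, 0]]
  ],
  "grip": -1
}}

```text
time: 30.45
eef_pos: [0.6055, -0.345, 0.0209]
tcp_rot: [-0.061, 0.703, 0.057, 0.706]
contact_force: [0.9, -0.4, -1.3]
opening: 0.41
```

Call:
{"api": "drive_tool", "payload": {
  "series": [
    [[0, 0, 0], [0, 0, 0]],
    [[0, 0, 0], [0, 0, 0]],
    [[0, 0, 0], [0, 0, 0]]
  ]
}}

```text
time: 30.75
eef_pos: [0.6055, -0.345, 0.0208]
tcp_rot: [-0.061, 0.703, 0.057, 0.706]
contact_force: [0.6, -0.4, -0.5]
opening: 0.407
```

Call:
{"api": "drive_tool", "payload": {
  "series": [
    [[-0.4, 0, 0], [0, 0, 0]],
    [[-0.8, 0, 0], [0, 0, 0]],
    [[-0.8, 0, 0], [0, 0, 0]],
    [[-0.5, 0, 0], [0, 0, 0]]
  ]
}}

```text
time: 31.15
eef_pos: [0.6018, -0.3419, 0.1459]
tcp_rot: [-0.058, 0.706, 0.06, 0.703]
contact_force: [0.8, -0.5, -0.8]
opening: 0.408
```

```bash
python3 plan.py t 35 47 140 0
```

```text
pos [ 601.8 -341.9  145.9] yaw 99.6 tilt 0.33 dyaw -101.6 q6 -2.4 open 0.408 t 31.1
world shift [-61.9 553.   -5.9] tool-now units [ 0.15 11.11  0.62]
level rotvec [ 0.  -0.3 -0.2]
[[0.01, 0.93, 0.05], [8.5, 0, 0]]
[[0.01, 0.92, -0.09], [8.5, 0, 0]]
[[0.01, 0.9, -0.22], [8.5, 0, 0]]
[[0.01, 0.86, -0.35], [8.5, 0, 0]]
[[0.01, 0.8, -0.47], [8.5, 0, 0]]
[[0.01, 0.72, -0.59], [8.5, 0, 0]]
[[0.01, 0.63, -0.68], [8.5, 0, 0]]
[[0.01, 0.52, -0.77], [8.5, 0, 0]]
[[0.01, 0.4, -0.84], [8.5, 0, 0]]
[[0.01, 0.27, -0.89], [8.5, 0, 0]]
[[0.01, 0.14, -0.92], [8.5, 0, 0]]
[[0.01, 0.0, -0.93], [8.5, 0, 0]]
```

Call:
{"api": "drive_tool", "payload": {
  "series": [
    [[0.01, 0.93, 0.05], [8.5, 0, 0]],
    [[0.01, 0.92, -0.09], [8.5, 0, 0]],
    [[0.01, 0.9, -0.22], [8.5, 0, 0]],
    [[0.01, 0.86, -0.35], [8.5, 0, 0]],
    [[0.01, 0.8, -0.47], [8.5, 0, 0]]
  ]
}}

```text
time: 31.65
eef_pos: [0.5817, -0.1144, 0.1597]
tcp_rot: [0.202, 0.67, -0.206, 0.684]
contact_force: [0.9, 0.7, -1.3]
opening: 0.405
```

Call:
{"api": "drive_tool", "payload": {
  "series": [
    [[0.01, 0.72, -0.59], [8.5, 0, 0]],
    [[0.01, 0.63, -0.68], [8.5, 0, 0]],
    [[0.01, 0.52, -0.77], [8.5, 0, 0]],
    [[0.01, 0.4, -0.84], [8.5, 0, 0]],
    [[0.01, 0.27, -0.89], [8.5, 0, 0]]
  ]
}}

```text
time: 32.15
eef_pos: [0.558, 0.1122, 0.1626]
tcp_rot: [0.428, 0.554, -0.423, 0.575]
contact_force: [1.4, -0.3, -0.8]
opening: 0.409
```

```bash
python3 plan.py t 35 47 120 0
```

```text
pos [558.  112.2 162.6] yaw 16.0 tilt 1.74 dyaw -18.0 q6 -0.25 open 0.409 t 32.1
world shift [-18.1  98.9 -42.6] tool-now units [ 0.82  0.18 -2.02]
level rotvec [-0.   1.1 -1.3]
[[0.28, 0.07, -0.67], [6.0, 0, 0]]
[[0.28, -0.0, -0.67], [6.0, 0, 0]]
[[0.28, -0.07, -0.67], [6.0, 0, 0]]
```

Call:
{"api": "drive_tool", "payload": {
  "series": [
    [[0.2, 0.07, -0.6], [6, 0.7, -0.8]],
    [[0.28, 0, -0.65], [6, 0, 0]],
    [[0.2, -0.07, -0.5], [6, 0, 0]],
    [[0, 0, 0], [0, 0, 0]],
    [[0, 0, 0], [0, 0, 0]]
  ]
}}

```text
time: 32.65
eef_pos: [0.5423, 0.2083, 0.1353]
tcp_rot: [0.515, 0.484, -0.505, 0.495]
contact_force: [-0.4, 0.2, 0.1]
opening: 0.406
```

```bash
python3 plan.py t 35 47 32 0
python3 - <<'E'
from h import *
c=cam("wrist"); save(c,"w13.png")
E
```

```text
pos [542.3 208.3 135.3] yaw -2.3 tilt 1.2 dyaw 0.3 q6 0.24 open 0.406 t 32.6
world shift [  -2.4    2.8 -103.3] tool-now units [ 2.07 -0.09 -0.06]
level rotvec [-0.   0.  -1.2]
[[0.69, -0.02, -0.02], [-0.1, 0, 0]]
[[0.69, -0.02, -0.02], [-0.1, 0, 0]]
[[0.69, -0.02, -0.02], [-0.1, 0, 0]]
```

View pics/w13.png

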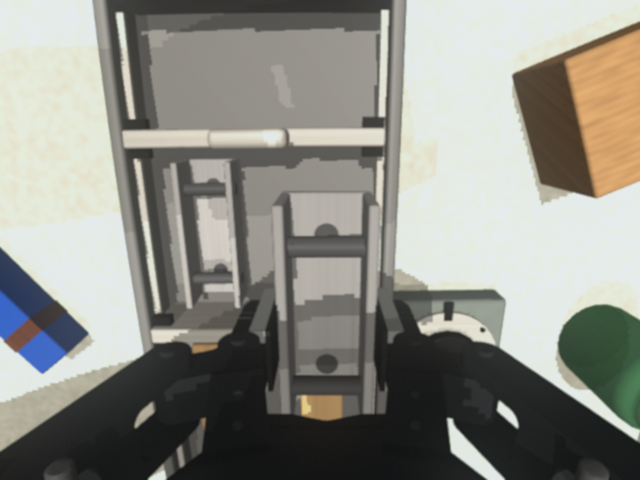

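Call:
{"api": "drive_tool", "payload": {
  "series": [
    [[0.4, -0.03, -0.06], [0, 0, -1]],
    [[0.6, 0, 0], [0, 0, 0]],
    [[0.5, 0, 0], [0, 0, 0]],
    [[0.1, 0, 0], [0, 0, 0]],
    [[0, 0, 0], [0, 0, 0]]
  ]
}}

```text
time: 33.2
eef_pos: [0.548, 0.2067, 0.0608]
tcp_rot: [0.515, 0.486, -0.507, 0.492]
contact_force: [0.2, 0.9, -0.9]
opening: 0.404
```

```bash
python3 plan.py t 34 48 30 0
```

```text
pos [548.  206.7  60.8] yaw -2.5 tilt 0.87 dyaw 0.5 q6 0.23 open 0.404 t 33.2
world shift [ -9.    5.5 -30.8] tool-now units [ 0.61 -0.19 -0.1 ]
level rotvec [ 0.  -0.1 -0.9]
[[0.62, -0.19, -0.1], [-0.5, 0, 0]]
```

Call:
{"api": "drive_tool", "payload": {
  "series": [
    [[0.1, -0.18, -0.1], [-0.5, 0, -0.8]],
    [[0.2, 0, 0], [0, 0, 0]],
    [[0.2, 0, 0], [0, 0, 0]],
    [[0, 0, 0], [0, 0, 0]]
  ]
}}

```text
time: 33.6
eef_pos: [0.5416, 0.2122, 0.0384]
tcp_rot: [0.511, 0.49, -0.506, 0.492]
contact_force: [0.0, -1.3, -1.1]
opening: 0.405
```

```bash
python3 plan.py t 34 48 29 0
```

```text
pos [541.6 212.2  38.4] yaw -2.0 tilt 0.44 dyaw -0.0 q6 0.23 open 0.405 t 33.6
world shift [-2.7  0.  -9.4] tool-now units [ 0.19 -0.05  0.  ]
level rotvec [ 0.  -0.2 -0.4]
[[0.19, -0.05, 0.0], [0.0, 0, 0]]
```

Call:
{"api": "drive_tool", "payload": {
  "series": [
    [[0.12, -0.05, 0], [0, 0, -0.4]],
    [[0.08, 0, 0], [0, 0, 0]],
    [[0.02, 0, 0], [0, 0, 0]],
    [[0, 0, 0], [0, 0, 0]]
  ]
}}

```text
time: 34.0
eef_pos: [0.5397, 0.2127, 0.0291]
tcp_rot: [0.509, 0.492, -0.508, 0.49]
contact_force: [-0.6, 0.2, -1.5]
opening: 0.408
```

```bash
python3 plan.py t 34 48 29 0
```

```text
pos [539.7 212.7  29.1] yaw -1.9 tilt 0.17 dyaw -0.1 q6 0.23 open 0.408 t 34.0
world shift [-0.8 -0.5 -0.1] tool-now units [ 0.   -0.02  0.01]
level rotvec [-0.  -0.1  0.1]
[[0.0, -0.02, 0.01], [0.1, 0, 0]]
```

Call:
{"api": "drive_tool", "payload": {
  "series": [
    [[0, 0, 0], [0, 0, 0]],
    [[0, 0, 0], [0, 0, 0]],
    [[0, 0, 0], [0, 0, 0]]
  ],
  "grip": 0.02
}}

```text
time: 34.3
eef_pos: [0.5405, 0.213, 0.0294]
tcp_rot: [0.509, 0.492, -0.507, 0.491]
contact_force: [-0.4, 0.9, 1.3]
opening: 0.508
```

Call:
{"api": "drive_tool", "payload": {
  "series": [
    [[-0.3, 0, 0], [0, 0, 0]],
    [[-0.6, 0, 0], [0, 0, 0]],
    [[-0.9, 0, 0], [0, 0, 0]],
    [[-0.4, 0, 0], [0, 0, 0]]
  ]
}}

```text
time: 34.7
eef_pos: [0.5379, 0.212, 0.1409]
tcp_rot: [-0.507, -0.494, 0.51, -0.489]
contact_force: [0.7, -0.3, 0.5]
opening: 0.514
```

```bash
python3 - <<'E'
from h import *
t=cam("top"); save(t,"top5.png")
for p in parts(t): print(p)
c=cam("wrist"); save(c,"w14.png")
E
python3 plan.py w 603 -127 130 53
```

```text
('foot', array([ 602.7, -126. ]), array([32.5, 58.9]), np.float32(-37.1))
('foot', array([ 610. , -231.4]), array([57.8, 32.3]), np.float32(37.4))
pos [538.6 212.1 140.9] yaw -2.0 tilt 0.34 dyaw 55.0 q6 0.23 open 0.51 t 34.8
world shift [  64.4 -339.1  -10.9] tool-now units [0.2  1.52 6.74]
level rotvec [-0.  -0.1  0.3]
[[0.03, 0.19, 0.84], [-6.9, 0, 0]]
[[0.03, 0.09, 0.86], [-6.9, 0, 0]]
[[0.03, -0.02, 0.86], [-6.9, 0, 0]]
[[0.03, -0.12, 0.85], [-6.9, 0, 0]]
[[0.03, -0.22, 0.83], [-6.9, 0, 0]]
[[0.03, -0.32, 0.8], [-6.9, 0, 0]]
[[0.03, -0.41, 0.76], [-6.9, 0, 0]]
[[0.03, -0.5, 0.7], [-6.9, 0, 0]]
```

View pics/w14.png

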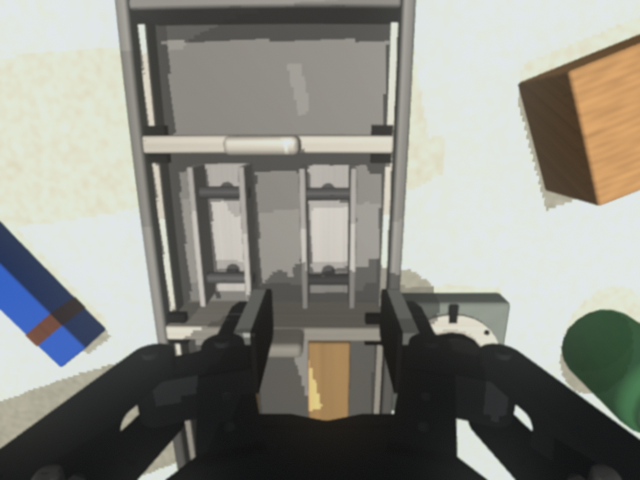

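Call:
{"api": "drive_tool", "payload": {
  "series": [
    [[0.03, 0.19, 0.84], [-6.9, 0, 0]],
    [[0.03, 0.09, 0.86], [-6.9, 0, 0]],
    [[0.03, -0.02, 0.86], [-6.9, 0, 0]],
    [[0.03, -0.12, 0.85], [-6.9, 0, 0]],
    [[0.03, -0.22, 0.83], [-6.9, 0, 0]]
  ],
  "grip": 1
}}

```text
time: 35.3
eef_pos: [0.5789, 0.0005, 0.1301]
tcp_rot: [0.329, 0.629, -0.329, 0.623]
contact_force: [0.6, 0.5, -0.2]
opening: 1.0
```

Call:
{"api": "drive_tool", "payload": {
  "series": [
    [[0.03, -0.32, 0.8], [-6.9, 0, 0]],
    [[0.03, -0.41, 0.7], [-6.9, 0, 0]],
    [[0.03, -0.4, 0.4], [-6.9, 0, 0]],
    [[0, 0, 0], [0, 0, 0]]
  ]
}}

```text
time: 35.7
eef_pos: [0.596, -0.1186, 0.1197]
tcp_rot: [0.208, 0.681, -0.207, 0.67]
contact_force: [0.2, -0.0, -0.3]
opening: 0.995
```

```bash
python3 plan.py w 603 -127 110 53
```

```text
pos [ 596.  -118.6  119.7] yaw 55.8 tilt 0.87 dyaw -2.8 q6 -1.34 open 0.995 t 35.7
world shift [ 7.  -8.4 -9.7] tool-now units [ 0.19 -0.06  0.21]
level rotvec [-0.  -0.8  0.2]
[[0.19, -0.06, 0.21], [2.8, 0, 0]]
```

Call:
{"api": "drive_tool", "payload": {
  "series": [
    [[0.19, -0.06, 0.18], [2.8, -0.6, 0.1]],
    [[0, 0, 0], [0, 0, 0]],
    [[0, 0, 0], [0, 0, 0]]
  ]
}}

```text
time: 36.0
eef_pos: [0.5996, -0.125, 0.107]
tcp_rot: [0.226, 0.674, -0.226, 0.666]
contact_force: [0.5, 0.8, 0.3]
opening: 0.998
```

```bash
python3 plan.py w 603 -127 20 53;  python3 - <<'E'
from h import *
c=cam("wrist"); save(c,"w15.png")
E
```

```text
pos [ 599.6 -125.   107. ] yaw 52.7 tilt 0.61 dyaw 0.3 q6 -1.29 open 0.998 t 36.0
world shift [  3.4  -2.  -87. ] tool-now units [1.74 0.01 0.1 ]
level rotvec [-0.  -0.6  0.2]
[[0.87, 0.0, 0.04], [-0.2, 0, 0]]
[[0.87, 0.0, 0.04], [-0.2, 0, 0]]
```

View pics/w15.png

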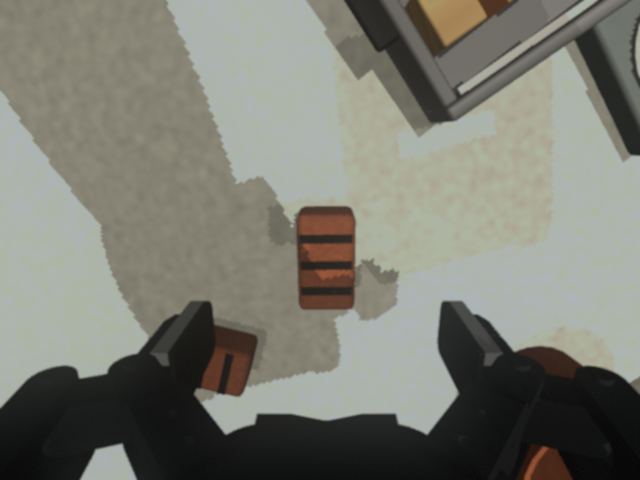

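Run:
```python
from h import *
c=cam("wrist"); t=cam("top")
quad(c,((300,207),(355,207),(354,309),(299,309)))
print(onz(t,350,133,.08)*1000)
```

```text
centre [ 602.  -125.5   30. ] sides [np.float64(30.6), np.float64(62.2), np.float64(33.1), np.float64(62.3)] yaw long 142.2
[775.39914366 -68.184435    80.        ]
```

Call:
{"api": "drive_tool", "payload": {
  "series": [
    [[0.3, 0, 0.06], [0, -0.4, 0.1]],
    [[0.5, 0, 0], [0, 0, 0]],
    [[0.5, 0, 0], [0, 0, 0]],
    [[0.2, 0, 0], [0, 0, 0]],
    [[0, 0, 0], [0, 0, 0]]
  ],
  "grip": 0.6
}}

```text
time: 36.65
eef_pos: [0.6049, -0.1239, 0.0348]
tcp_rot: [0.224, 0.669, -0.224, 0.673]
contact_force: [0.3, -0.9, -0.4]
opening: 0.8
```

```bash
python3 plan.py w 603 -127 20 53
```

```text
pos [ 604.9 -123.9   34.8] yaw 53.0 tilt 0.31 dyaw -0.0 q6 -1.29 open 0.8 t 36.6
world shift [ -1.9  -3.1 -14.8] tool-now units [ 0.3  -0.07  0.  ]
level rotvec [-0.   0.3 -0.1]
[[0.3, -0.07, 0.01], [0.0, 0, 0]]
```

Call:
{"api": "drive_tool", "payload": {
  "series": [
    [[0.3, -0.06, -0.02], [0, 0.2, 0]],
    [[0.03, 0, 0], [0, 0, 0]],
    [[0, 0, 0], [0, 0, 0]]
  ]
}}

```text
time: 36.95
eef_pos: [0.6039, -0.1259, 0.0198]
tcp_rot: [0.224, 0.669, -0.223, 0.673]
contact_force: [0.2, 0.3, 0.0]
opening: 0.799
```

```bash
python3 plan.py w 602.3 -126 20 52.5
```

```text
pos [ 603.9 -125.9   19.8] yaw 53.1 tilt 0.34 dyaw -0.6 q6 -1.3 open 0.799 t 37.0
world shift [-1.6 -0.1  0.2] tool-now units [-0.01 -0.02 -0.02]
level rotvec [-0.   0.3 -0.2]
[[-0.0, -0.02, -0.02], [0.6, 0, 0]]
```

Call:
{"api": "drive_tool", "payload": {
  "series": [
    [[0.02, -0.02, -0.02], [0, 0, 0]],
    [[0, 0, 0], [0, 0, 0]],
    [[0, 0, 0], [0, 0, 0]],
    [[0, 0, 0], [0, 0, 0]],
    [[0, 0, 0], [0, 0, 0]]
  ],
  "grip": -1
}}

```text
time: 37.45
eef_pos: [0.6038, -0.1268, 0.021]
tcp_rot: [0.224, 0.667, -0.224, 0.674]
contact_force: [-0.5, 0.6, -1.6]
opening: 0.381
```

Call:
{"api": "drive_tool", "payload": {
  "series": [
    [[0, 0, 0], [0, 0, 0]],
    [[0, 0, 0], [0, 0, 0]],
    [[0, 0, 0], [0, 0, 0]]
  ]
}}

```text
time: 37.75
eef_pos: [0.6033, -0.1266, 0.0204]
tcp_rot: [0.224, 0.668, -0.224, 0.674]
contact_force: [-0.4, 0.4, -1.9]
opening: 0.377
```

Call:
{"api": "drive_tool", "payload": {
  "series": [
    [[-0.4, 0, 0], [0, 0, 0]],
    [[-0.8, 0, 0], [0, 0, 0]],
    [[-0.8, 0, 0], [0, 0, 0]],
    [[-0.5, 0, 0], [0, 0, 0]]
  ]
}}

```text
time: 38.15
eef_pos: [0.5979, -0.1247, 0.1417]
tcp_rot: [0.224, 0.673, -0.223, 0.668]
contact_force: [0.5, -0.1, -0.2]
opening: 0.386
```

```bash
python3 plan.py t -36 149.5 145 0
```

```text
pos [ 597.9 -124.7  141.7] yaw 53.1 tilt 0.42 dyaw -55.1 q6 -1.3 open 0.386 t 38.1
world shift [-125.4  440.8    3.3] tool-now units [-0.02  5.54 -7.3 ]
level rotvec [-0.  -0.4  0. ]
[[-0.01, 0.55, -0.73], [5.5, 0, 0]]
[[-0.01, 0.48, -0.78], [5.5, 0, 0]]
[[-0.01, 0.4, -0.82], [5.5, 0, 0]]
[[-0.01, 0.32, -0.86], [5.5, 0, 0]]
[[-0.01, 0.24, -0.88], [5.5, 0, 0]]
[[-0.01, 0.15, -0.9], [5.5, 0, 0]]
[[-0.01, 0.07, -0.91], [5.5, 0, 0]]
[[-0.01, -0.02, -0.92], [5.5, 0, 0]]
[[-0.01, -0.11, -0.91], [5.5, 0, 0]]
[[-0.01, -0.2, -0.9], [5.5, 0, 0]]
```

Call:
{"api": "drive_tool", "payload": {
  "series": [
    [[-0.01, 0.55, -0.73], [5.5, 0, 0]],
    [[-0.01, 0.48, -0.78], [5.5, 0, 0]],
    [[-0.01, 0.4, -0.82], [5.5, 0, 0]],
    [[-0.01, 0.32, -0.86], [5.5, 0, 0]],
    [[-0.01, 0.24, -0.88], [5.5, 0, 0]]
  ]
}}

```text
time: 38.65
eef_pos: [0.5409, 0.0952, 0.1524]
tcp_rot: [0.387, 0.589, -0.384, 0.596]
contact_force: [0.5, 0.3, -1.2]
opening: 0.386
```

Call:
{"api": "drive_tool", "payload": {
  "series": [
    [[0, 0.15, -0.9], [5.5, 0, 0]],
    [[0, 0.07, -0.91], [5.5, 0, 0]],
    [[0, -0.02, -0.9], [5.5, 0, 0]],
    [[0, -0.1, -0.7], [5.5, 0, 0]],
    [[0, 0, 0], [0, 0, 0]]
  ]
}}

```text
time: 39.15
eef_pos: [0.4937, 0.2727, 0.1521]
tcp_rot: [0.498, 0.502, -0.492, 0.508]
contact_force: [-1.1, -1.4, -1.2]
opening: 0.386
```

```bash
python3 plan.py t -36 148 120 0
```

```text
pos [493.7 272.7 152.1] yaw 1.2 tilt 0.69 dyaw -3.2 q6 0.31 open 0.386 t 39.1
world shift [-21.2  41.9 -32.1] tool-now units [ 0.64 -0.42 -0.85]
level rotvec [ 0.  -0.  -0.7]
[[0.32, -0.2, -0.42], [1.6, 0, 0]]
[[0.32, -0.22, -0.42], [1.6, 0, 0]]
```

Call:
{"api": "drive_tool", "payload": {
  "series": [
    [[0.25, -0.2, -0.42], [1.6, 0, -0.5]],
    [[0.3, -0.2, -0.38], [1.6, 0, 0]],
    [[0, 0, 0], [0, 0, 0]],
    [[0, 0, 0], [0, 0, 0]]
  ]
}}

```text
time: 39.55
eef_pos: [0.4736, 0.3132, 0.1241]
tcp_rot: [0.509, 0.49, -0.507, 0.493]
contact_force: [0.7, 0.0, -0.9]
opening: 0.381
```

```bash
python3 plan.py t -36 148 32 0
python3 - <<'E'
from h import *
c=cam("wrist"); save(c,"w16.png")
E
```

```text
pos [473.6 313.2 124.1] yaw -1.9 tilt 0.29 dyaw -0.1 q6 0.44 open 0.381 t 39.5
world shift [ -1.1   1.4 -92.1] tool-now units [ 1.84 -0.03 -0.03]
level rotvec [-0.   0.  -0.3]
[[0.92, -0.01, -0.01], [0.1, 0, 0]]
[[0.92, -0.01, -0.01], [0.1, 0, 0]]
```

View pics/w16.png

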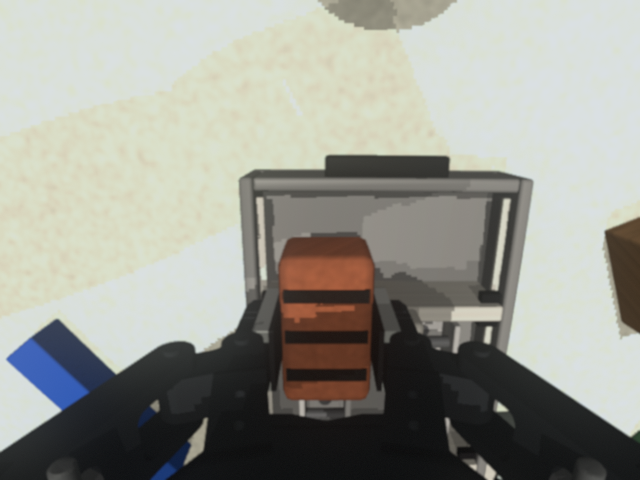

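Call:
{"api": "drive_tool", "payload": {
  "series": [
    [[0.4, -0.05, -0.06], [0, 0, -0.3]],
    [[0.6, 0, 0], [0, 0, 0]],
    [[0.4, 0, 0], [0, 0, 0]],
    [[0.1, 0, 0], [0, 0, 0]],
    [[0, 0, 0], [0, 0, 0]]
  ]
}}

```text
time: 40.1
eef_pos: [0.4776, 0.313, 0.052]
tcp_rot: [0.512, 0.489, -0.506, 0.492]
contact_force: [-0.9, 2.6, -2.8]
opening: 0.383
```

```bash
python3 plan.py t -36 148 30 0
```

```text
pos [477.6 313.   52. ] yaw -2.1 tilt 0.5 dyaw 0.1 q6 0.44 open 0.383 t 40.1
world shift [ -5.1   1.6 -22. ] tool-now units [ 0.44 -0.11 -0.03]
level rotvec [ 0.  -0.2 -0.5]
[[0.44, -0.1, -0.03], [-0.1, 0, 0]]
```

Call:
{"api": "drive_tool", "payload": {
  "series": [
    [[0.1, -0.1, -0.05], [0, 0, -0.4]],
    [[0.15, 0, 0], [0, 0, 0]],
    [[0.1, 0, 0], [0, 0, 0]],
    [[0, 0, 0], [0, 0, 0]]
  ]
}}

```text
time: 40.5
eef_pos: [0.4754, 0.316, 0.0371]
tcp_rot: [0.512, 0.49, -0.506, 0.491]
contact_force: [-0.7, -0.2, -0.7]
opening: 0.383
```

```bash
python3 plan.py t -36 148 30 0;python3 - <<'E'
from h import *
c=cam("wrist"); save(c,"w17.png")
E
```

```text
pos [475.4 316.   37.1] yaw -2.2 tilt 0.49 dyaw 0.2 q6 0.44 open 0.383 t 40.5
world shift [-2.9 -1.4 -7.1] tool-now units [ 0.14 -0.06  0.03]
level rotvec [ 0.  -0.3 -0.4]
[[0.14, -0.06, 0.03], [-0.2, 0, 0]]
```

View pics/w17.png

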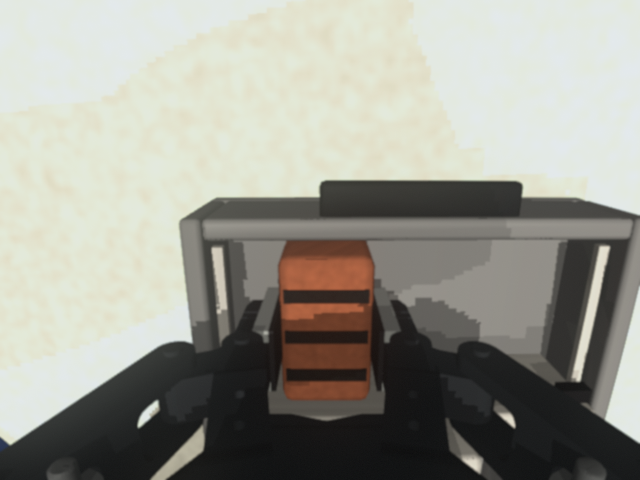

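Call:
{"api": "drive_tool", "payload": {
  "series": [
    [[0.1, -0.05, 0.04], [-0.2, -0.2, -0.3]],
    [[0.06, 0, 0], [0, 0, 0]],
    [[0, 0, 0], [0, 0, 0]]
  ]
}}

```text
time: 40.85
eef_pos: [0.4734, 0.3144, 0.0296]
tcp_rot: [0.51, 0.491, -0.507, 0.492]
contact_force: [0.1, 0.6, -1.3]
opening: 0.386
```

```bash
python3 plan.py t -36 148 29 0
```

```text
pos [473.4 314.4  29.6] yaw -1.9 tilt 0.22 dyaw -0.1 q6 0.44 open 0.386 t 40.9
world shift [-0.9  0.2 -0.6] tool-now units [ 0.01 -0.02 -0.  ]
level rotvec [ 0.  -0.1 -0.2]
[[0.01, -0.02, -0.0], [0.1, 0, 0]]
```

Call:
{"api": "drive_tool", "payload": {
  "series": [
    [[0.02, 0, 0], [0, 0, 0]],
    [[0, 0, 0], [0, 0, 0]],
    [[0, 0, 0], [0, 0, 0]],
    [[0, 0, 0], [0, 0, 0]]
  ],
  "grip": -0.02
}}

```text
time: 41.25
eef_pos: [0.4743, 0.3148, 0.0294]
tcp_rot: [0.51, 0.491, -0.506, 0.492]
contact_force: [-0.1, 0.8, -0.3]
opening: 0.493
```

Call:
{"api": "drive_tool", "payload": {
  "series": [
    [[-0.3, 0, 0], [0, 0, 0]],
    [[-0.6, 0, 0], [0, 0, 0]],
    [[-0.9, 0, 0], [0, 0, 0]],
    [[-0.4, 0, 0], [0, 0, 0]]
  ]
}}

```text
time: 41.65
eef_pos: [0.4717, 0.3135, 0.142]
tcp_rot: [-0.508, -0.492, 0.509, -0.491]
contact_force: [0.2, 1.1, 0.5]
opening: 0.486
```

```bash
python3 - <<'E'
from h import *
t=cam("top"); save(t,"top6.png")
for p in parts(t): print(p)
c=cam("wrist"); save(c,"w18.png")
E
python3 plan.py w 610 -231.5 130 -52.5
```

```text
('foot', array([ 610. , -231.5]), array([57.8, 32.1]), np.float32(37.8))
pos [472.4 313.8 142.2] yaw -1.9 tilt 0.05 dyaw -50.6 q6 0.44 open 0.492 t 41.8
world shift [ 137.6 -545.3  -12.2] tool-now units [ 0.23  3.12 10.81]
level rotvec [ 0.  -0.1 -0. ]
[[0.02, 0.26, 0.9], [4.2, 0, 0]]
[[0.02, 0.33, 0.88], [4.2, 0, 0]]
[[0.02, 0.39, 0.85], [4.2, 0, 0]]
[[0.02, 0.45, 0.82], [4.2, 0, 0]]
[[0.02, 0.51, 0.79], [4.2, 0, 0]]
[[0.02, 0.57, 0.75], [4.2, 0, 0]]
[[0.02, 0.62, 0.7], [4.2, 0, 0]]
[[0.02, 0.67, 0.66], [4.2, 0, 0]]
[[0.02, 0.72, 0.6], [4.2, 0, 0]]
[[0.02, 0.76, 0.55], [4.2, 0, 0]]
[[0.02, 0.8, 0.49], [4.2, 0, 0]]
[[0.02, 0.83, 0.43], [4.2, 0, 0]]
```

View pics/w18.png

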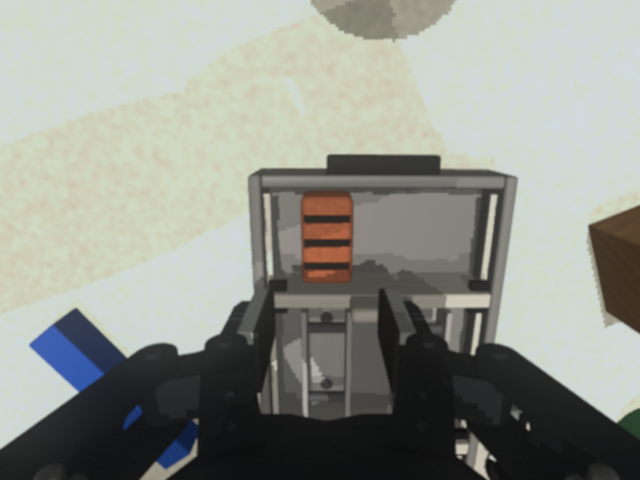

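Foot A is in the short bay (302–353, 193–282), straight and clear of the walls. Now foot B.

Call:
{"api": "drive_tool", "payload": {
  "series": [
    [[0.02, 0.26, 0.9], [4.2, 0, 0]],
    [[0.02, 0.33, 0.88], [4.2, 0, 0]],
    [[0.02, 0.39, 0.85], [4.2, 0, 0]],
    [[0.02, 0.45, 0.82], [4.2, 0, 0]],
    [[0.02, 0.51, 0.79], [4.2, 0, 0]]
  ],
  "grip": 1
}}

```text
time: 42.25
eef_pos: [0.5285, 0.0852, 0.1366]
tcp_rot: [0.591, 0.391, -0.589, 0.39]
contact_force: [0.1, -0.0, 0.6]
opening: 1.003
```

Call:
{"api": "drive_tool", "payload": {
  "series": [
    [[0.02, 0.57, 0.75], [4.2, 0, 0]],
    [[0.02, 0.62, 0.7], [4.2, 0, 0]],
    [[0.02, 0.67, 0.66], [4.2, 0, 0]],
    [[0.02, 0.72, 0.6], [4.2, 0, 0]],
    [[0.02, 0.76, 0.55], [4.2, 0, 0]]
  ]
}}

```text
time: 42.75
eef_pos: [0.5825, -0.1515, 0.1267]
tcp_rot: [-0.652, -0.273, 0.654, -0.268]
contact_force: [0.7, 0.4, -1.0]
opening: 1.0
```

```bash
python3 plan.py w 610 -231.5 110 -52.5
```

```text
pos [ 582.5 -151.5  126.7] yaw -44.9 tilt 0.41 dyaw -7.6 q6 0.36 open 1.0 t 42.8
world shift [ 27.5 -80.  -16.7] tool-now units [0.32 1.52 0.74]
level rotvec [-0.  -0.   0.4]
[[0.17, 0.76, 0.37], [3.8, 0, 0]]
[[0.17, 0.78, 0.32], [3.8, 0, 0]]
```

Call:
{"api": "drive_tool", "payload": {
  "series": [
    [[0.05, 0.7, 0.37], [3.8, 0, 0]],
    [[0.1, 0.55, 0.25], [3.8, 0, 0]],
    [[0, 0, 0], [0, 0, 0]],
    [[0, 0, 0], [0, 0, 0]]
  ]
}}

```text
time: 43.15
eef_pos: [0.6013, -0.2271, 0.1148]
tcp_rot: [-0.669, -0.225, 0.673, -0.219]
contact_force: [0.3, -0.2, 0.0]
opening: 1.0
```

```bash
python3 plan.py w 610 -231.5 20 -52.5;python3 - <<'E'
from h import *
c=cam("wrist"); save(c,"w19.png")
E
```

```text
pos [ 601.3 -227.1  114.8] yaw -53.4 tilt 0.65 dyaw 0.9 q6 0.41 open 1.0 t 43.1
world shift [  8.7  -4.4 -94.8] tool-now units [ 1.89  0.2  -0.09]
level rotvec [0.  0.2 0.6]
[[0.95, 0.09, -0.04], [-0.4, 0, 0]]
[[0.95, 0.09, -0.04], [-0.4, 0, 0]]
```

View pics/w19.png

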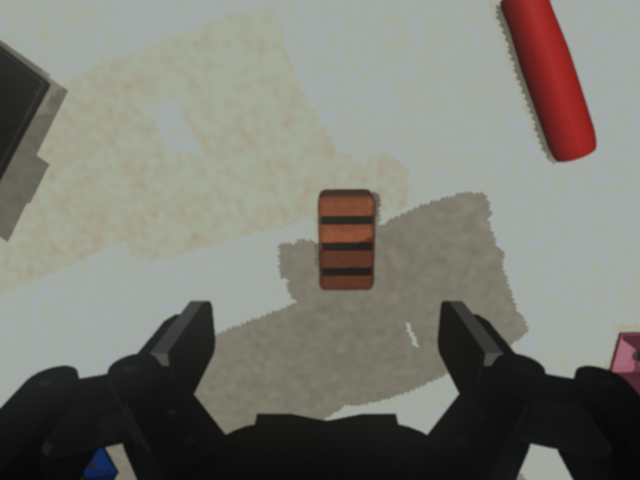

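```bash
python3 - <<'E'
from h import *
c=cam("wrist"); t=cam("top")
quad(c,((320,191),(376,192),(374,290),(319,290)))
E
python3 plan.py w 610 -231.5 20 -52.5 | head -3
```

```text
centre [ 613.  -232.9   30. ] sides [np.float64(31.9), np.float64(60.7), np.float64(33.8), np.float64(61.3)] yaw long 36.7
pos [ 601.5 -225.6  115.4] yaw -53.3 tilt 0.59 dyaw 0.8 q6 0.41 open 0.998 t 43.3
world shift [  8.5  -5.9 -95.4] tool-now units [ 1.91  0.21 -0.07]
level rotvec [0.  0.1 0.6]
```

Call:
{"api": "drive_tool", "payload": {
  "series": [
    [[0.3, 0.2, -0.06], [0, 0, 0.5]],
    [[0.5, 0, 0], [0, 0, 0]],
    [[0.5, 0, 0], [0, 0, 0]],
    [[0.3, 0, 0], [0, 0, 0]],
    [[0, 0, 0], [0, 0, 0]]
  ]
}}

```text
time: 43.8
eef_pos: [0.6114, -0.2255, 0.0361]
tcp_rot: [0.67, 0.225, -0.67, 0.227]
contact_force: [-0.3, -0.5, -0.3]
opening: 1.0
```

```bash
python3 plan.py w 611.5 -232.3 20 -53
```

```text
pos [ 611.4 -225.5   36.1] yaw -52.7 tilt 0.14 dyaw -0.3 q6 0.41 open 1.0 t 43.8
world shift [  0.1  -6.8 -16.1] tool-now units [0.32 0.11 0.08]
level rotvec [-0.   0.  -0.1]
[[0.32, 0.11, 0.08], [0.3, 0, 0]]
```

Call:
{"api": "drive_tool", "payload": {
  "series": [
    [[0.32, 0.1, 0.08], [0.3, 0, 0]],
    [[0.03, 0, 0], [0, 0, 0]],
    [[0, 0, 0], [0, 0, 0]]
  ]
}}

```text
time: 44.1
eef_pos: [0.6126, -0.2318, 0.0197]
tcp_rot: [0.671, 0.223, -0.669, 0.227]
contact_force: [0.7, 0.7, 0.5]
opening: 0.997
```

```bash
python3 plan.py w 611.5 -232.3 20 -53
```

```text
pos [ 612.6 -231.8   19.7] yaw -52.9 tilt 0.31 dyaw -0.1 q6 0.41 open 0.997 t 44.1
world shift [-1.1 -0.5  0.3] tool-now units [-0.01 -0.01  0.02]
level rotvec [ 0.  -0.1 -0.3]
[[-0.01, -0.01, 0.02], [0.1, 0, 0]]
```

Call:
{"api": "drive_tool", "payload": {
  "series": [
    [[0, 0, 0.02], [0, 0, 0]],
    [[0, 0, 0], [0, 0, 0]],
    [[0, 0, 0], [0, 0, 0]],
    [[0, 0, 0], [0, 0, 0]],
    [[0, 0, 0], [0, 0, 0]]
  ],
  "grip": -1
}}

```text
time: 44.6
eef_pos: [0.6137, -0.2341, 0.0233]
tcp_rot: [0.673, 0.221, -0.668, 0.228]
contact_force: [-0.2, -0.3, -0.8]
opening: 0.384
```

Call:
{"api": "drive_tool", "payload": {
  "series": [
    [[0, 0, 0], [0, 0, 0]],
    [[0, 0, 0], [0, 0, 0]],
    [[0, 0, 0], [0, 0, 0]]
  ]
}}

```text
time: 44.9
eef_pos: [0.6132, -0.2337, 0.0226]
tcp_rot: [0.672, 0.222, -0.668, 0.228]
contact_force: [0.1, -0.3, -1.0]
opening: 0.383
```

Call:
{"api": "drive_tool", "payload": {
  "series": [
    [[-0.4, 0, 0], [0, 0, 0]],
    [[-0.8, 0, 0], [0, 0, 0]],
    [[-0.8, 0, 0], [0, 0, 0]],
    [[-0.5, 0, 0], [0, 0, 0]]
  ]
}}

```text
time: 45.3
eef_pos: [0.6077, -0.2305, 0.1426]
tcp_rot: [-0.668, -0.226, 0.673, -0.223]
contact_force: [0.7, 0.0, -0.4]
opening: 0.386
```

```bash
python3 plan.py t 34 148 145 0
```

```text
pos [ 607.7 -230.5  142.6] yaw -52.9 tilt 0.44 dyaw 50.9 q6 0.41 open 0.386 t 45.3
world shift [-65.3 542.6   2.4] tool-now units [-0.01 -9.45 -5.5 ]
level rotvec [0.  0.2 0.4]
[[-0.0, -0.79, -0.46], [-4.2, 0, 0]]
[[-0.0, -0.75, -0.52], [-4.2, 0, 0]]
[[-0.0, -0.71, -0.57], [-4.2, 0, 0]]
[[-0.0, -0.67, -0.62], [-4.2, 0, 0]]
[[-0.0, -0.62, -0.67], [-4.2, 0, 0]]
[[-0.0, -0.57, -0.71], [-4.2, 0, 0]]
[[-0.0, -0.51, -0.75], [-4.2, 0, 0]]
[[-0.0, -0.46, -0.79], [-4.2, 0, 0]]
[[-0.0, -0.4, -0.82], [-4.2, 0, 0]]
[[-0.0, -0.34, -0.85], [-4.2, 0, 0]]
[[-0.0, -0.27, -0.87], [-4.2, 0, 0]]
[[-0.0, -0.21, -0.89], [-4.2, 0, 0]]
```

Call:
{"api": "drive_tool", "payload": {
  "series": [
    [[0, -0.79, -0.46], [-4.2, 0, 0]],
    [[0, -0.75, -0.52], [-4.2, 0, 0]],
    [[0, -0.71, -0.57], [-4.2, 0, 0]],
    [[0, -0.67, -0.62], [-4.2, 0, 0]],
    [[0, -0.62, -0.67], [-4.2, 0, 0]]
  ]
}}

```text
time: 45.8
eef_pos: [0.5838, -0.005, 0.1497]
tcp_rot: [0.619, 0.341, -0.616, 0.347]
contact_force: [-0.7, 0.6, -1.2]
opening: 0.383
```

Call:
{"api": "drive_tool", "payload": {
  "series": [
    [[0, -0.57, -0.71], [-4.2, 0, 0]],
    [[0, -0.51, -0.75], [-4.2, 0, 0]],
    [[0, -0.46, -0.79], [-4.2, 0, 0]],
    [[0, -0.4, -0.82], [-4.2, 0, 0]],
    [[0, -0.34, -0.85], [-4.2, 0, 0]]
  ]
}}

```text
time: 46.3
eef_pos: [0.5517, 0.2302, 0.1479]
tcp_rot: [0.542, 0.452, -0.54, 0.458]
contact_force: [0.0, 0.3, -0.0]
opening: 0.379
```

```bash
python3 plan.py t 34 149.5 125 0
```

```text
pos [551.7 230.2 147.9] yaw -9.9 tilt 0.5 dyaw 7.9 q6 0.4 open 0.379 t 46.3
world shift [ -9.2  83.4 -22.9] tool-now units [ 0.45 -0.47 -1.61]
level rotvec [-0.   0.2 -0.5]
[[0.23, -0.23, -0.81], [-4.0, 0, 0]]
[[0.23, -0.18, -0.82], [-4.0, 0, 0]]
```

Call:
{"api": "drive_tool", "payload": {
  "series": [
    [[0.2, -0.23, -0.75], [-4, 0, -0.3]],
    [[0.2, -0.15, -0.65], [-4, 0, 0]],
    [[0, 0, 0], [0, 0, 0]],
    [[0, 0, 0], [0, 0, 0]]
  ]
}}

```text
time: 46.7
eef_pos: [0.5394, 0.3109, 0.1265]
tcp_rot: [-0.504, -0.494, 0.505, -0.497]
contact_force: [0.5, 0.2, 0.1]
opening: 0.378
```

```bash
python3 plan.py t 34 149.5 32 0
```

```text
pos [539.4 310.9 126.5] yaw -1.0 tilt 0.21 dyaw -1.0 q6 0.38 open 0.378 t 46.7
world shift [  3.1   2.7 -94.5] tool-now units [ 1.89  0.06 -0.06]
level rotvec [-0.   0.2 -0.1]
[[0.95, 0.03, -0.03], [0.5, 0, 0]]
[[0.95, 0.03, -0.03], [0.5, 0, 0]]
```

Call:
{"api": "drive_tool", "payload": {
  "series": [
    [[0.4, 0, -0.1], [0.8, 0, -0.2]],
    [[0.6, 0, 0], [0, 0, 0]],
    [[0.4, 0, 0], [0, 0, 0]],
    [[0.1, 0, 0], [0, 0, 0]],
    [[0, 0, 0], [0, 0, 0]]
  ]
}}

```text
time: 47.2
eef_pos: [0.5429, 0.3116, 0.0523]
tcp_rot: [0.511, 0.488, -0.51, 0.491]
contact_force: [0.0, 3.3, -1.9]
opening: 0.382
```

```bash
python3 plan.py t 34 149.5 32 0
```

```text
pos [542.9 311.6  52.3] yaw -2.4 tilt 0.19 dyaw 0.4 q6 0.4 open 0.382 t 47.2
world shift [ -0.4   2.  -20.3] tool-now units [ 0.41 -0.01 -0.04]
level rotvec [-0.   0.1 -0.2]
[[0.41, -0.01, -0.04], [-0.4, 0, 0]]
```

Call:
{"api": "drive_tool", "payload": {
  "series": [
    [[0.1, 0, -0.06], [-0.3, 0, -0.2]],
    [[0.15, 0, 0], [0, 0, 0]],
    [[0.1, 0, 0], [0, 0, 0]],
    [[0, 0, 0], [0, 0, 0]]
  ]
}}

```text
time: 47.6
eef_pos: [0.5458, 0.3139, 0.0374]
tcp_rot: [0.511, 0.489, -0.508, 0.492]
contact_force: [0.3, -0.2, -1.1]
opening: 0.38
```

```bash
python3 plan.py t 34 149.5 31 0;python3 - <<'E'
from h import *
c=cam("wrist"); save(c,"w20.png")
E
```

```text
pos [545.8 313.9  37.4] yaw -2.2 tilt 0.27 dyaw 0.2 q6 0.4 open 0.38 t 47.6
world shift [-3.3 -0.3 -6.4] tool-now units [ 0.13 -0.07  0.01]
level rotvec [-0.   0.  -0.3]
[[0.13, -0.07, 0.01], [-0.2, 0, 0]]
```

View pics/w20.png

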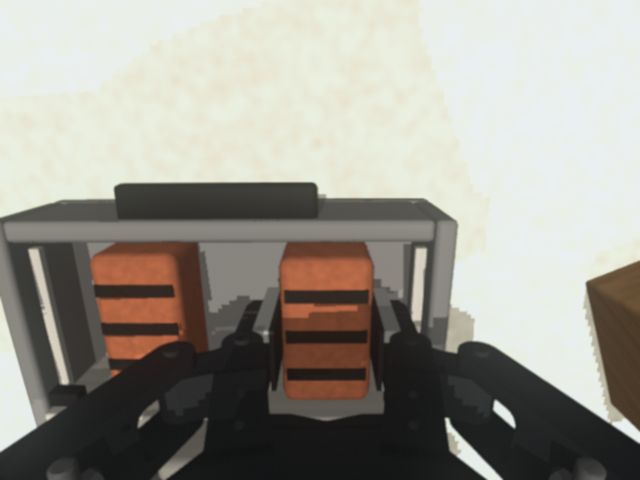

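Call:
{"api": "drive_tool", "payload": {
  "series": [
    [[0.1, -0.07, 0.01], [-0.2, 0, -0.2]],
    [[0.06, 0, 0], [0, 0, 0]],
    [[0, 0, 0], [0, 0, 0]]
  ]
}}

```text
time: 47.95
eef_pos: [0.543, 0.314, 0.0304]
tcp_rot: [0.509, 0.491, -0.507, 0.492]
contact_force: [-0.1, -1.5, -0.4]
opening: 0.391
```

```bash
python3 plan.py t 34 149.5 30.5 0
```

```text
pos [543.  314.   30.4] yaw -1.9 tilt 0.2 dyaw -0.1 q6 0.4 open 0.391 t 48.0
world shift [-0.5 -0.4  0.1] tool-now units [-0.   -0.01  0.01]
level rotvec [ 0.  -0.  -0.2]
[[-0.0, -0.01, 0.01], [0.1, 0, 0]]
```

Call:
{"api": "drive_tool", "payload": {
  "series": [
    [[0.02, 0, 0], [0, 0, 0]],
    [[0, 0, 0], [0, 0, 0]],
    [[0, 0, 0], [0, 0, 0]],
    [[0, 0, 0], [0, 0, 0]]
  ],
  "grip": -0.02
}}

```text
time: 48.35
eef_pos: [0.5435, 0.3143, 0.0298]
tcp_rot: [0.51, 0.491, -0.507, 0.493]
contact_force: [-0.2, 0.2, 0.0]
opening: 0.491
```

Call:
{"api": "drive_tool", "payload": {
  "series": [
    [[-0.3, 0, 0], [0, 0, 0]],
    [[-0.6, 0, 0], [0, 0, 0]],
    [[-0.9, 0, 0], [0, 0, 0]],
    [[-0.9, 0, 0], [0, 0, 0]],
    [[-0.5, 0, 0], [0, 0, 0]]
  ]
}}

```text
time: 48.85
eef_pos: [0.5401, 0.313, 0.1933]
tcp_rot: [-0.507, -0.492, 0.51, -0.491]
contact_force: [-0.2, 0.3, 0.7]
opening: 0.492
```

```bash
python3 plan.py w 627 -60 230 -60
```

```text
pos [540.1 313.  193.3] yaw -1.9 tilt 0.29 dyaw -58.1 q6 0.4 open 0.492 t 48.9
world shift [  86.9 -373.    36.7] tool-now units [-0.72  1.98  7.4 ]
level rotvec [0.  0.1 0.3]
[[-0.09, 0.25, 0.92], [7.3, 0, 0]]
[[-0.09, 0.36, 0.89], [7.3, 0, 0]]
[[-0.09, 0.47, 0.83], [7.3, 0, 0]]
[[-0.09, 0.57, 0.77], [7.3, 0, 0]]
[[-0.09, 0.67, 0.69], [7.3, 0, 0]]
[[-0.09, 0.75, 0.6], [7.3, 0, 0]]
[[-0.09, 0.82, 0.5], [7.3, 0, 0]]
[[-0.09, 0.87, 0.39], [7.3, 0, 0]]
```

Call:
{"api": "drive_tool", "payload": {
  "series": [
    [[0, -0.2, 0.92], [-7.3, 0, 0]],
    [[0, -0.15, 0.92], [-7.3, 0, 0]],
    [[0, -0.25, 0.85], [-7.3, 0, 0]],
    [[0, -0.35, 0.8], [-7.3, 0, 0]],
    [[0, -0.45, 0.75], [-7.3, 0, 0]]
  ],
  "grip": 1
}}

```text
time: 49.35
eef_pos: [0.5235, 0.0891, 0.2097]
tcp_rot: [0.323, 0.625, -0.313, 0.638]
contact_force: [1.4, -0.9, 0.4]
opening: 1.0
```

Call:
{"api": "drive_tool", "payload": {
  "series": [
    [[0, -0.55, 0.75], [-7.3, 0, 0]],
    [[0, -0.6, 0.7], [-7.3, 0, 0]],
    [[0, -0.7, 0.7], [-7.3, 0, 0]],
    [[0, 0, 0], [0, 0, 0]]
  ]
}}

```text
time: 49.75
eef_pos: [0.5316, -0.0571, 0.2161]
tcp_rot: [0.194, 0.67, -0.188, 0.691]
contact_force: [-0.2, 1.6, -0.1]
opening: 1.001
```

```bash
python3 plan.py w 627 110 150 57
python3 - <<'E'
from h import *
t=cam("top"); save(t,"top7.png"); s=cam("scene"); save(s,"s7.png")
im=t["img"]; cv2.imwrite("pics/t7.png",cv2.resize(np.clip(im[170:300,160:345,::-1]*1.6,0,255).astype(np.uint8),None,fx=4.3,fy=4.3,interpolation=cv2.INTER_CUBIC))
E
```

```text
pos [531.6 -57.1 216.1] yaw 58.6 tilt 1.81 dyaw -1.6 q6 -1.33 open 1.001 t 49.8
world shift [ 95.4 167.1 -66.1] tool-now units [ 1.38  3.82 -0.15]
level rotvec [-0.   1.5 -1. ]
[[0.26, 0.77, -0.02], [0.3, 0, 0]]
[[0.26, 0.77, -0.03], [0.3, 0, 0]]
[[0.26, 0.77, -0.03], [0.3, 0, 0]]
[[0.26, 0.77, -0.04], [0.3, 0, 0]]
[[0.26, 0.77, -0.04], [0.3, 0, 0]]
```

View pics/t7.png

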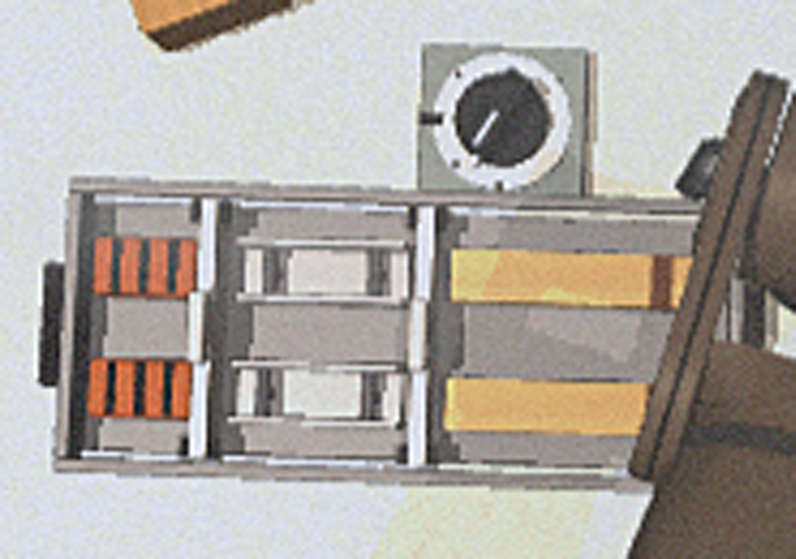

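Run:
```python
from h import *
t=cam("top")
c0=np.array([503.3,165.4]); th=np.radians(-2.0)
def f(u,v,z):
    X=onz(t,u/4.3+160-.4,v/4.3+170-.4,z)[:2]*1000-c0
    return np.array([[np.cos(th),np.sin(th)],[-np.sin(th),np.cos(th)]])@X
for n,p,z in(("tabS",(196,325),.071),("tabL",(417,333),.071),("footA l",(90,389),.038),("footA r",(191,389),.038),("footB l",(95,267),.038),("footB r",(195,267),.038),
 ("brA l",(230,393),.038),("brA r",(402,396),.038),("brB l",(241,269),.038),("brB r",(408,271),.038),("stA l",(446,404),.038),("stB l",(452,276),.038),("stB r",(690,282),.038)):
    print(n,f(*p,z).round(1))
```

```text
tabS [1.000e-01 1.112e+02]
tabL [ -0.3 -10.7]
footA l [-36.3 176.4]
footA r [-34.4 119.4]
footB l [ 33.  177.2]
footB r [ 34.8 120.6]
brA l [-35.9  97.3]
brA r [-34.4   0.1]
brB l [34.5 94.4]
brB r [36.5 -0.3]
stA l [-38.1 -24.9]
stB l [ 34.5 -25.4]
stB r [  35.6 -160.5]
```

All six lie in place: the tabs are 122 mm apart (112 mm middle bay), stakes are centred near y -100, brackets 48 and feet 148. Now the knob.

Call:
{"api": "drive_tool", "payload": {
  "series": [
    [[0.1, 0.77, 0.05], [0.3, 0.8, -0.5]],
    [[0.26, 0.77, 0], [0.3, 0.4, -0.2]],
    [[0.26, 0.75, -0.03], [0.3, 0, 0]],
    [[0.26, 0.6, -0.04], [0.3, 0, 0]],
    [[0, 0, 0], [0, 0, 0]]
  ]
}}

```text
time: 50.4
eef_pos: [0.6079, 0.0837, 0.1739]
tcp_rot: [0.199, 0.677, -0.195, 0.681]
contact_force: [0.1, 0.1, -0.0]
opening: 0.999
```

```bash
python3 plan.py w 625 110 140 57
```

```text
pos [607.9  83.7 173.9] yaw 57.6 tilt 0.51 dyaw -0.6 q6 -1.04 open 0.999 t 50.4
world shift [ 17.1  26.3 -33.9] tool-now units [0.68 0.62 0.  ]
level rotvec [-0.   0.3 -0.4]
[[0.68, 0.63, 0.01], [0.6, 0, 0]]
```

Call:
{"api": "drive_tool", "payload": {
  "series": [
    [[0.3, 0.4, 0], [0.6, 0.2, -0.3]],
    [[0.3, 0.15, 0], [0, 0, 0]],
    [[0, 0, 0], [0, 0, 0]],
    [[0, 0, 0], [0, 0, 0]]
  ]
}}

```text
time: 50.8
eef_pos: [0.6212, 0.112, 0.1441]
tcp_rot: [0.198, 0.678, -0.198, 0.679]
contact_force: [-0.5, -0.4, 0.7]
opening: 0.999
```

```bash
python3 plan.py w 625 110 140 57
python3 - <<'E'
from h import *
c=cam("wrist"); save(c,"w21.png")
for p in((.622,.108,.064),(.625,.110,.064),(.627,.111,.022)): print(proj(c,p))
E
```

```text
pos [621.2 112.  144.1] yaw 57.5 tilt 0.07 dyaw -0.5 q6 -0.99 open 0.999 t 50.8
world shift [ 3.8 -2.  -4.1] tool-now units [0.08 0.01 0.09]
level rotvec [-0.   0.1 -0. ]
[[0.08, 0.01, 0.09], [0.5, 0, 0]]
[319.8514394  257.02970774]
[325.48033072 259.3698828 ]
[328.33102062 240.77868597]
```

View pics/w21.png

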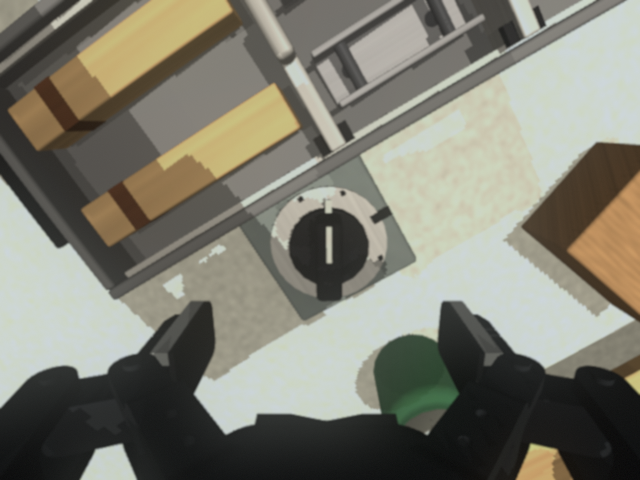

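Run:
```python
from h import *
c=cam("wrist");t=cam("top")
print("jar top", onz(t,278,146,.05)*1000, onz(t,278,143,.1)*1000, "pot")
# jar rim in wrist: approx centre of rim
for p in((420,365),(430,420)): print(onz(c,*p,.1)*1000)
for p in((330,228),(328.5,262)): print("ptr",onz(c,*p,.064)*1000)
print("bar ends",onz(c,328,300,.064)*1000, onz(c,328,207,.064)*1000)
print("dial centre",onz(c,330,243,.024)*1000,"idx",onz(c,381,214,.024)*1000)
im=cv2.imread("pics/top7.png"); cv2.imwrite("pics/t8.png",cv2.resize(np.clip(im[110:215,240:320]*1.8,0,255).astype(np.uint8),None,fx=5,fy=5,interpolation=cv2.INTER_CUBIC))
im=cv2.imread("pics/w21.png"); cv2.imwrite("pics/w21c.png",cv2.resize(im[180:320,260:400],None,fx=4,fy=4))
```

```text
jar top [751.67978455 106.35866957  50.        ] [745.7498826  102.79711623 100.        ] pot
[691.85148614 127.03893314 100.        ]
[727.17075137 114.59993623 100.        ]
ptr [610.08829178 122.25822509  64.        ]
ptr [627.06385971 110.43715329  64.        ]
bar ends [647.55160133  97.04198968  64.        ] [599.14126862 127.87155078  64.        ]
dial centre [628.17367213 111.24468548  24.        ] idx [629.43658683 151.21411021  24.        ]
```

View pics/t8.png

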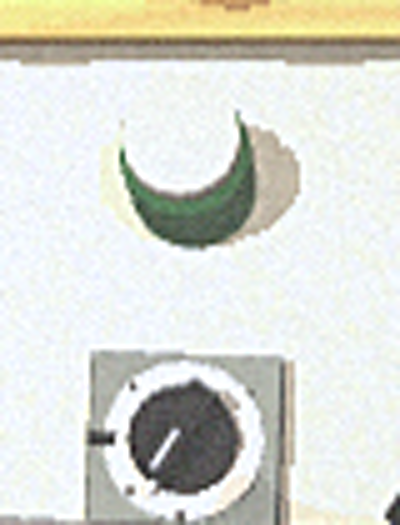

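View pics/w21c.png

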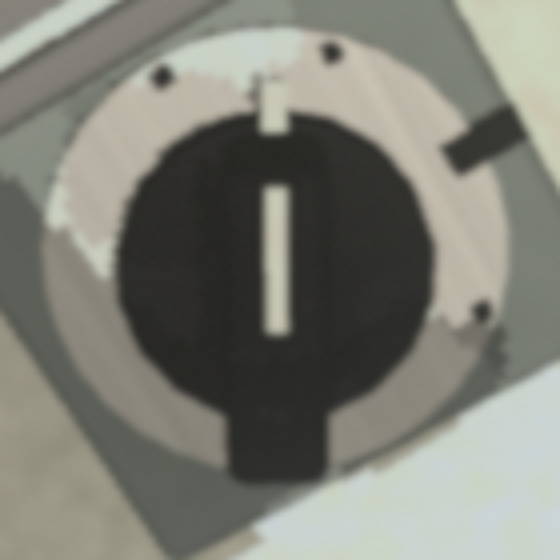

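Call:
{"api": "drive_tool", "payload": {
  "series": [
    [[0.3, 0.02, 0.11], [0, 0, 0]],
    [[0.4, 0, 0], [0, 0, 0]],
    [[0.4, 0, 0], [0, 0, 0]],
    [[0, 0, 0], [0, 0, 0]]
  ],
  "grip": 0.1
}}

```text
time: 51.35
eef_pos: [0.6292, 0.1059, 0.0892]
tcp_rot: [0.2, 0.675, -0.199, 0.681]
contact_force: [-0.6, 1.3, -0.3]
opening: 0.55
```

```bash
python3 plan.py w 626.5 111 48 57.5
```

```text
pos [629.2 105.9  89.2] yaw 57.2 tilt 0.47 dyaw 0.3 q6 -0.99 open 0.55 t 51.4
world shift [ -2.7   5.1 -41.2] tool-now units [ 0.82  0.05 -0.11]
level rotvec [-0.   0.4 -0.2]
[[0.82, 0.06, -0.1], [-0.3, 0, 0]]
```

Call:
{"api": "drive_tool", "payload": {
  "series": [
    [[0.1, 0.06, -0.1], [-0.3, 0.3, -0.2]],
    [[0.3, 0, 0], [0, 0, 0]],
    [[0.35, 0, 0], [0, 0, 0]],
    [[0, 0, 0], [0, 0, 0]]
  ]
}}

```text
time: 51.75
eef_pos: [0.6278, 0.1106, 0.0502]
tcp_rot: [0.198, 0.677, -0.198, 0.68]
contact_force: [-0.8, 0.4, -0.6]
opening: 0.555
```

```bash
python3 plan.py w 626.5 111 48 57.5
```

```text
pos [627.8 110.6  50.2] yaw 57.4 tilt 0.23 dyaw 0.1 q6 -0.99 open 0.555 t 51.8
world shift [-1.3  0.4 -2.2] tool-now units [ 0.04 -0.01 -0.03]
level rotvec [-0.   0.2 -0.1]
[[0.04, -0.01, -0.03], [-0.1, 0, 0]]
```

Call:
{"api": "drive_tool", "payload": {
  "series": [
    [[0.03, 0, -0.02], [0, 0, 0]],
    [[0, 0, 0], [0, 0, 0]],
    [[0, 0, 0], [0, 0, 0]],
    [[0, 0, 0], [0, 0, 0]],
    [[0, 0, 0], [0, 0, 0]]
  ],
  "grip": -1,
  "newtons": 40
}}

```text
time: 52.25
eef_pos: [0.6266, 0.1107, 0.0483]
tcp_rot: [0.198, 0.678, -0.198, 0.68]
contact_force: [-1.7, -0.9, -1.9]
opening: 0.178
```

Call:
{"api": "drive_tool", "payload": {
  "series": [
    [[0, 0, 0], [0, 0, 0]],
    [[0, 0, 0], [0, 0, 0]],
    [[0, 0, 0], [0, 0, 0]]
  ]
}}

```text
time: 52.55
eef_pos: [0.6266, 0.1107, 0.0484]
tcp_rot: [0.198, 0.678, -0.198, 0.68]
contact_force: [-0.3, -1.2, -1.6]
opening: 0.177
```

```bash
python3 plan.py w 626.5 111 50 -2
```

```text
pos [626.6 110.7  48.4] yaw 57.5 tilt 0.21 dyaw -59.5 q6 -0.99 open 0.177 t 52.5
world shift [-0.1  0.3  1.6] tool-now units [-0.03  0.   -0.  ]
level rotvec [-0.   0.2 -0. ]
[[-0.0, 0.0, -0.0], [8.5, 0, 0]]
[[-0.0, 0.0, -0.0], [8.5, 0, 0]]
[[-0.0, 0.0, -0.0], [8.5, 0, 0]]
[[-0.0, 0.0, -0.0], [8.5, 0, 0]]
[[-0.0, 0.0, -0.0], [8.5, 0, 0]]
[[-0.0, -0.0, -0.0], [8.5, 0, 0]]
[[-0.0, -0.0, -0.0], [8.5, 0, 0]]
```

Call:
{"api": "drive_tool", "payload": {
  "series": [
    [[0, 0, 0], [6, 0, 0]],
    [[0, 0, 0], [6, 0, 0]],
    [[0, 0, 0], [6, 0, 0]],
    [[0, 0, 0], [6, 0, 0]],
    [[0, 0, 0], [6, 0, 0]]
  ]
}}

```text
time: 53.05
eef_pos: [0.6271, 0.1111, 0.0483]
tcp_rot: [0.373, 0.599, -0.372, 0.602]
contact_force: [-0.6, -1.4, -2.1]
opening: 0.181
```

```bash
python3 plan.py w 626.5 111 48.4 -2
```

```text
pos [627.1 111.1  48.3] yaw 26.4 tilt 0.29 dyaw -28.4 q6 -0.44 open 0.181 t 53.0
world shift [-0.6 -0.1  0.1] tool-now units [-0.   -0.01 -0.  ]
level rotvec [-0.   0.2 -0.2]
[[-0.0, -0.0, -0.0], [7.1, 0, 0]]
[[-0.0, -0.0, -0.0], [7.1, 0, 0]]
[[-0.0, -0.0, -0.0], [7.1, 0, 0]]
[[-0.0, -0.0, 0.0], [7.1, 0, 0]]
```

Call:
{"api": "drive_tool", "payload": {
  "series": [
    [[0, 0, 0], [7, 0, 0]],
    [[0, 0, 0], [7, 0, 0]],
    [[0, 0, 0], [7, 0, 0]],
    [[0, 0, 0], [6, 0, 0]],
    [[0, 0, 0], [0, 0, 0]]
  ]
}}

```text
time: 53.55
eef_pos: [0.6276, 0.1112, 0.0483]
tcp_rot: [0.509, 0.49, -0.506, 0.494]
contact_force: [-0.5, -0.5, -2.3]
opening: 0.18
```

```bash
python3 plan.py w 626.5 111 48.4 -2
```

```text
pos [627.6 111.2  48.3] yaw -1.7 tilt 0.37 dyaw -0.3 q6 0.05 open 0.18 t 53.5
world shift [-1.1 -0.2  0.1] tool-now units [-0.   -0.02  0.  ]
level rotvec [-0.   0.1 -0.4]
[[-0.0, -0.02, 0.0], [0.3, 0, 0]]
```

Release, lift, and check.

Call:
{"api": "drive_tool", "payload": {
  "series": [
    [[0, 0, 0], [0.3, 0, 0]],
    [[0, 0, 0], [0, 0, 0]]
  ]
}}

```text
time: 53.75
eef_pos: [0.6276, 0.1112, 0.0483]
tcp_rot: [0.509, 0.49, -0.507, 0.494]
contact_force: [0.7, 0.8, -1.8]
opening: 0.178
```

Call:
{"api": "drive_tool", "payload": {
  "series": [
    [[0, 0, 0], [0, 0, 0]],
    [[0, 0, 0], [0, 0, 0]],
    [[0, 0, 0], [0, 0, 0]],
    [[0, 0, 0], [0, 0, 0]]
  ],
  "grip": -0.1
}}

```text
time: 54.15
eef_pos: [0.6293, 0.1118, 0.0501]
tcp_rot: [0.51, 0.49, -0.505, 0.495]
contact_force: [0.3, -0.3, -0.0]
opening: 0.447
```

Call:
{"api": "drive_tool", "payload": {
  "series": [
    [[-0.3, 0, 0], [0, 0, 0]],
    [[-0.8, 0, 0], [0, 0, 0]],
    [[-0.9, 0, 0], [0, 0, 0]],
    [[-0.8, 0, 0], [0, 0, 0]],
    [[0, 0, 0], [0, 0, 0]]
  ]
}}

```text
time: 54.65
eef_pos: [0.6278, 0.1121, 0.1987]
tcp_rot: [0.51, 0.49, -0.505, 0.495]
contact_force: [0.4, 0.5, -0.0]
opening: 0.45
```

```bash
python3 plan.py w 600 -120 200 -2
python3 - <<'E'
from h import *
c=cam("wrist"); save(c,"w22.png")
E
```

```text
pos [627.8 112.1 198.7] yaw -1.7 tilt 0.6 dyaw -0.3 q6 0.05 open 0.45 t 54.6
world shift [ -27.8 -232.1    1.3] tool-now units [-0.03 -0.42  4.66]
level rotvec [-0.   0.  -0.6]
[[-0.01, -0.08, 0.93], [0.1, 0, 0]]
[[-0.01, -0.08, 0.93], [0.1, 0, 0]]
[[-0.01, -0.08, 0.93], [0.1, 0, 0]]
[[-0.01, -0.08, 0.93], [0.1, 0, 0]]
[[-0.01, -0.08, 0.93], [0.1, 0, 0]]
```

View pics/w22.png

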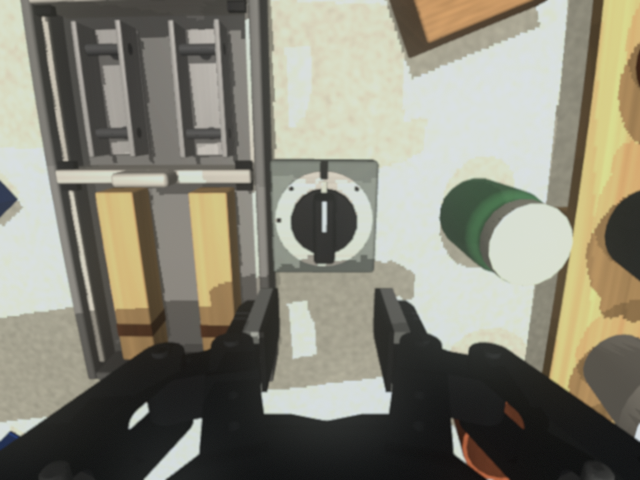

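The pointer (324,185–230) stands on the broad index mark at (324,168). I move aside for a last check of the tray.

Call:
{"api": "drive_tool", "payload": {
  "series": [
    [[0, -0.08, 0.9], [0, 0, 0]],
    [[0, -0.08, 0.9], [0, 0, 0]],
    [[0, -0.08, 0.9], [0, 0, 0]],
    [[0, -0.08, 0.9], [0, 0, 0]],
    [[0, -0.08, 0.8], [0, 0, 0]]
  ]
}}

```text
time: 55.2
eef_pos: [0.5981, -0.1076, 0.1945]
tcp_rot: [0.506, 0.495, -0.503, 0.496]
contact_force: [-0.2, -0.3, -0.3]
opening: 0.45
```

Call:
{"api": "drive_tool", "payload": {
  "series": [
    [[0, 0, 0.5], [0, 0, 0]],
    [[0, 0, 0], [0, 0, 0]],
    [[0, 0, 0], [0, 0, 0]],
    [[0, 0, 0], [0, 0, 0]]
  ]
}}

```text
time: 55.6
eef_pos: [0.5945, -0.1373, 0.1912]
tcp_rot: [0.507, 0.495, -0.506, 0.492]
contact_force: [0.4, -0.6, -0.6]
opening: 0.453
```

Run:
```python
from h import *
t=cam("top"); save(t,"top9.png"); s=cam("scene"); save(s,"s9.png")
im=t["img"]; cv2.imwrite("pics/t9.png",cv2.resize(np.clip(im[110:300,160:345,::-1]*1.6,0,255).astype(np.uint8),None,fx=3.1,fy=3.1,interpolation=cv2.INTER_CUBIC))
im=s["img"][170:400,130:450,::-1]; cv2.imwrite("pics/s9c.png",cv2.resize(im,None,fx=2.4,fy=2.4))
print(ctrl.get_state()["time"])
```

```text
55.7
```

View pics/t9.png

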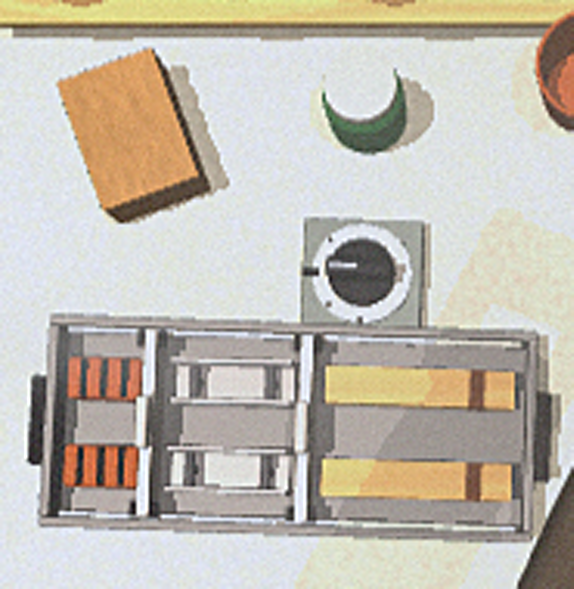

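View pics/s9c.png

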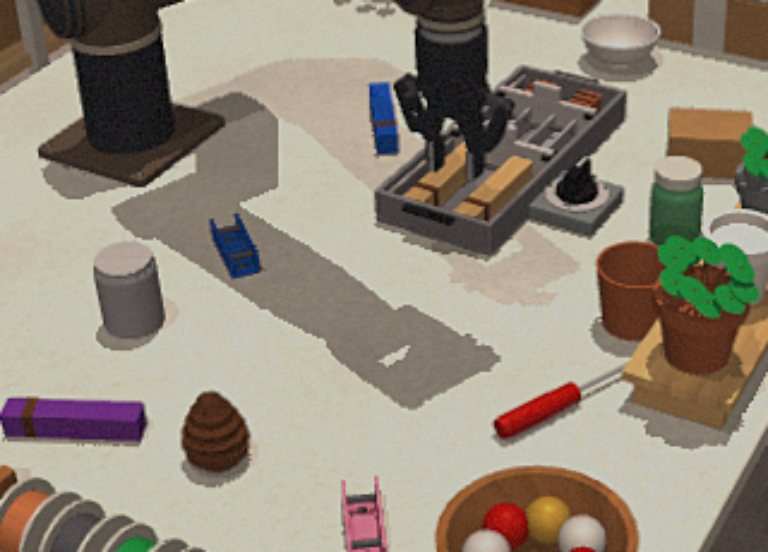

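All six parts lie flat in their bays. The pointer is on its mark, the bystanders are where they were, and the arm is clear. I'm handing in.

```bash
python3 -c "
from plant import ctrl
print(ctrl.sign_off())"
```

```text
the job is handed in; nothing more can be done
None
```

The job is done and handed in at about 56 s. Both dividers are set, all six parts are in their bays, and the lock knob was turned to its mark last.

- **Bays:** the last camera measurement gave about 168 mm (right), 112 mm (middle) and 68 mm (left), against the 149.5, 94.5 and 60 mm required.
- **Parts:** two stakes, two brackets and two pot feet lie flat and lengthwise. Their centres were about -100 (stakes), 48 (brackets) and 148 mm (feet) along the tray, all inside the limits.
- **Lock:** the wrist picture shows the pointer on the broad index mark. The jaws turned it to within about 0.3 degrees of square to the tray.
- **Bystanders and look-alikes:** compared by eye with the first pictures, none had moved. I saw no part get knocked aside and no grip slackening. The gripper ended clear of everything.

**Disagreements:**
- The first wrist picture put the tray about 5 mm off because the arm was still settling. A second one agreed with the top view to 1–2 mm.
- The top and wrist views differed by about 5 mm on the second bracket; I went by the wrist view and it gripped cleanly.
- I read about 3 N sideways while lowering each pot foot, possibly a light touch on the left divider. The later top view put that divider within about 1 mm of where I had set it.

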